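# Lay a sediment sample in the settling cradle and scan its label

## Robot

A 7-joint arm with a two-finger parallel gripper is mounted at the origin on a cart in front of the work surface, level with it; the furniture and walls round the work are solid. World frame = base frame: x ahead of the robot, y to its left, z up, the work surface at z = 0. Lengths are in m, angles in rad, forces in N, time in s.
With the tool pointing down it reaches from about 0.425 to 0.95 m from the base axis. Payload 16.7 kg.
Tool frame: the origin (TCP) lies at the very end of the fingers, on their centre line; the grasp point (between the pads) lies 19 mm behind it; z points along the fingers, y is the direction in which the jaws open and shut (so a half turn about z gives the same grasp; the last joint's range is limited). The gripper opens to 94 mm and grips with 3 to 60 N. Pads are 16 mm wide; open, the fingers measure 119 mm over their backs; the gripper's body (75 mm by 177 mm) begins 78 mm behind the grasp point.
Start: joints at [1.175, 0.426, 0.074, 1.606, -0.034, 1.111, -0.067], TCP at [0.164, -0.655, 0.205] pointing down, gripper open.
Joint ranges: [-2.85, 2.85], [-0.5, 2.14], [-1.23, 1.37], [0.21, 2.46], [-1.02, 4.16], [0.16, 2.05], [-2.73, 2.73]. Speed limits (rad/s): [1.89, 1.89, 2.39, 2.39, 3.01, 3.01, 3.01].

## Interface

Orientations are given as a 3x3 rotation matrix whose columns are the frame's x, y, z axes.
In Python, from workcell import manip, read_camera, camera_info, job_done, models gives the robot as it stands. The module is installed in compiled form; this text tells all that it offers.
- The arm moves only by the tool step_arm, never from a script. Its argument "increments" is a list of rows, each an object with "translation": the shift along the tool's x, y, z each as a share of 500 mm, from -1 to 1, a list of three; "angular": the turn, a rotation vector about the tool's x, y, z each as a share of 90 degrees, from -1 to 1, a list of three. In form: [{"translation": [tx, ty, tz], "angular": [wx, wy, wz]}, ...]. A call has 1 to 8 rows; each row shifts and turns the pose as measured when the row begins, along the tool's axes as they then stand; what a row does not reach is not made up. A row lasts 1/8 s, in which the tool goes at most 62.5 mm and 10.7 degrees, less where a joint would pass 70% of its speed; a pose out of reach is approached as far as the arm can. A call with a number of a shift or a turn outside -1 to 1 is refused whole. A call with a gripper value outside its range is refused whole. "fingers" is the closure in counts, from 0 (fully open) to 255 (shut), set as the call begins (left out, the last holds). The fingers move at their own pace and stop on an object; "grip_force" is the grip in N (left out, the last holds). Time passes only in rows, so rows that do not move let the fingers close. It gives the time, the measured TCP pose, the force and the opening at its end, in the units of the state.
- manip.get_state(): the state, without advancing time (a new reading comes with each control period).
- read_camera(name): name is "side" or "top" or "wrist"; returns the picture (384x512x3 uint8, blue, green, red); there is no depth.
- camera_info(name): a dict with "fx", "fy", "cx", "cy" (pixels), "T" (4x4, takes a point from camera to world coordinates). Camera axes: x right, y down, z forward; pixel columns grow to the right and rows downward; lengths in m; the calibration is good to about 2 mm. The wrist camera is an equidistant fisheye: a pixel r from the principal point sees the ray r / f radians off the axis. A picture is of the moment at which its call begins: read the wrist's pose just before it. camera_info takes no time and is no camera call; for the wrist camera it gives the pose at the moment of the call.
- job_done(): hands the job in, once; it reports no verdict.
Trained networks look in the newest picture that a camera, given by its name, has taken for a name from the list of things; names that differ only in an ending like _2 or _b are one class to them, and where a whole thing is asked for, a point or a joint stands for the part that bears it (a point fixed in the world has none). Each returns a list of dicts, best first, with "p" (0 to 1); they miss things now and then, are a little off and sometimes report something else, mostly with a low value. They report only what shows in the picture. A call takes as long as a camera call. They do not tell look-alikes from the thing itself.
- models.search_frame(query, camera): "xy" ([column, row] in pixels, amid what is visible of it).
The state is a dict: "clock": time; "joint_pos": joint angles; "joint_velocities": joint speeds; "joint_torque": joint torques, N m; "position": TCP position; "orientation": TCP orientation; "force": force on the tool from outside, world axes, zero at the start; "ft_torque": the same for the moment, N m; "opening": finger opening in m.
Only numpy, scipy, OpenCV 4.12 (cv2) and the standard library are available. Lean on these libraries where they do the work, as an engineer would, in place of code of your own. Each camera call takes 0.05 s, during which the arm holds its last target.

## Task

Stand the round sediment bottle in the upright tilting cradle with its label facing out of the cradle's open front, then lower the cradle smoothly by its side lever all the way to the rear stop, so that the bottle lies back with the label up. Take the hanging scanner out of its fork holder, aim its nose window squarely at the middle of the label from about 75 mm away without touching the bottle, and hold it still for two seconds so that it reads. Hang the scanner back in its holder, leaving the bottle lying in the lowered cradle and the other things on the bench undisturbed.

Things in the scene. Friction and masses are not known exactly. Their poses are not given: they have to be found in the camera images.
- sediment_bottle: the sample: round brown plastic bottle standing upright on the bench among two square white ones (not the like one far back by the pink box). Body 68 mm diameter and 130 mm tall with a sloping shoulder, screw cap 54 mm diameter from 127 to 147 mm height (fixed; grip the cap from above). 0.36 kg. Origin: centre of the underside; z: up its axis; its label faces its -x
- label (a point): middle of the bottle's printed label, on its cylindrical side 34 mm from the axis and 56 mm above the base, the dark printed label is 45 mm tall and wraps round the front; axes as the bottle's: the label's outward normal is -x
- cradle: fixed grey base plate (250 x 150 x 8 mm) of the tilting cradle. Origin on the bench, directly below the axis of the bottle's place while the cradle stands upright; its x points from the open front to the rear (tipping direction), y to the left seen from the front. The hinge axis is parallel to y, 50 mm behind the origin and 42 mm above the bench; the rear stop stands 130 mm behind the origin
- trough (a joint): tilt of the cradle's aluminium V-trough about the hinge: 0 = upright (foot pad level, ready to stand a bottle on), 1.134 rad = fully lowered on the rear stop (bottle lies back with its neck still 25 degrees up). Positive tips the top to the cradle's +x. Stiff hinge: it stays where it is left and needs 4 to 7 N at the lever
- trough_seat (a point): middle of the trough's foot pad, 54 mm above the bench when upright: the bottle's underside centre goes here. Axes turn with the trough: z up along the standing bottle, -x out of the open front. Two V walls, tops 86 mm above the foot pad, 3 mm clear of a 34 mm radius bottle, stand behind it on the +x side; a lying bottle settles some 4 mm to +x
- trough_hinge (a point): point on the hinge axis, in the trough's middle; axes turn with the trough
- trough_lever (a point): middle of the black round lever grip (18 mm diameter, 52 mm long, along the hinge axis) on the cradle's right side (-y), 110 mm from the hinge axis and 112 mm to the side of the trough's middle; with the trough upright it leans 0.42 rad to the front (-x) of straight above the hinge. It can be pinched from above front-and-back or pushed, and turns between the fingers as it swings
- scanner: cordless in-line label scanner, 152 mm long, hanging upright, nose down, in the fork holder. From the nose: head 50 (x) x 42 (y) x 32 mm, neck 36 x 30 mm, black collar 52 x 54 x 7 mm with its underside 80 mm from the nose, grip 42 (x) x 34 (y) mm from 86 to 152 mm. 0.19 kg. Origin: middle of the nose window; z: up along the body; the scanner looks along -z; reads by itself
- scanner_window (a point): middle of the scanner's nose window (same place and axes as the scanner's origin); it looks along -z
- scanner_grip (a point): middle of the scanner's grip, 118 mm above the window; grip it across its y (34 mm)
- scanner_collar (a point): centre of the underside of the scanner's collar, 80 mm above the window
- holder: fixed fork holder. Origin on the bench below the seat; x points from the fork's open end to its column. Prongs 14 mm wide, 38 mm apart, top 100 mm high, from 49 mm before the seat to a cross-piece 32 mm behind, with 4 mm lips at the open ends. The neck passes between them, head and collar do not: lift the scanner 8 to 30 mm and draw it out level to -x; bring it back the same way
- holder_seat (a point): seat on the prongs' top, 100 mm above the bench, where the centre of the collar's underside rests; axes as the holder's
- marker: marker pen lying near the front edge, 126 mm long, 15 mm thick; leave alone; origin at one end of it
- square_bottle_a: white square-section half-litre bottle with screw cap, 69 x 81 x 143 mm tall, to be left alone; origin under its base centre
- square_bottle_b: a second white square-section bottle, same size, to be left alone; origin under its base centre
- timer: round white wind-up timer with dark dial, 64 mm across, 39 mm tall; leave alone; origin under its centre
- beaker: clear 250 ml plastic beaker, 70 mm across, 102 mm tall; leave alone; origin under its centre
- strip_tube: upright tube of test strips with a cap, 30 mm across, 78 mm tall; leave alone; origin under its centre
- comparator: black upright comparator block with two clear cuvettes on top, 44 x 92 x 134 mm; leave alone; origin under its centre
Things that resemble listed ones, but are neither listed nor needed, are in the scene too. Leave any blue or red look-alike of the scanner alone.

How it is judged:
On the way, in this order (a step that is already met when the one before it is completed fails the run):
1. the bottle stands released or held on the foot pad of the upright cradle, label facing out of the open front (x of sediment_bottle in the frame of trough_seat between -0.012 and 0.012 m and y of sediment_bottle in the frame of trough_seat between -0.012 and 0.012 m and z of sediment_bottle in the frame of trough_seat between -0.006 and 0.006 m and angle between the z axis of sediment_bottle and the z axis of trough_seat, either way round below 0.14 rad and x of label in the frame of trough_seat below -0.026 m and value of joint trough below 0.15 rad), for 0.2 s.
2. the cradle is lowered to its rear stop with the bottle lying in it (x of sediment_bottle in the frame of trough_seat between -0.012 and 0.012 m and y of sediment_bottle in the frame of trough_seat between -0.012 and 0.012 m and z of sediment_bottle in the frame of trough_seat between -0.006 and 0.006 m and angle between the z axis of sediment_bottle and the z axis of trough_seat, either way round below 0.14 rad and x of label in the frame of trough_seat below -0.026 m and value of joint trough above 1.07 rad), for 0.2 s.
3. the scanner is held still, its axis through the label within 15 mm of the middle, 45 to 105 mm from it, within 0.28 rad of square, for 1.5 s (all of step 2 and x of label in the frame of scanner_window between -0.015 and 0.015 m and y of label in the frame of scanner_window between -0.015 and 0.015 m and z of label in the frame of scanner_window between -0.105 and -0.045 m and angle between the z axis of scanner_window and the x axis of label, either way round below 0.28 rad and linear speed of scanner below 0.03 m/s and angular speed of scanner below 0.2 rad/s), for 1.5 s.
At the end, for the whole second after the job is handed in: Trough above 1.07 rad; bottle on its seat (12 mm across, 6 mm lengthways, 0.14 rad), label to the open side (26 mm or more out from the axis); scanner at rest in the fork: collar within 20 mm lengthways, 12 mm sideways, -4 to +5 mm in height of the seat, tilt under 0.12 rad (all of step 2 and x of scanner_collar in the frame of holder_seat between -0.02 and 0.02 m and y of scanner_collar in the frame of holder_seat between -0.012 and 0.012 m and z of scanner_collar in the frame of holder_seat between -0.004 and 0.005 m and angle between scanner's own z axis and vertical below 0.12 rad and linear speed of scanner below 0.02 m/s); the robot touches nothing.
It fails at once if the cradle is slammed (faster than 3 rad/s) (velocity of joint trough above 3 rad/s).
It fails at once if the scanner knocks against the bottle (over 2 N) (contact force between scanner and sediment_bottle above 2 N).
It fails at once if the sediment bottle is upset outside the cradle (angle between sediment_bottle's own z axis and vertical above 0.7 rad and distance between sediment_bottle and trough_seat above 0.04 m).
It fails at once if another thing on the bench is moved by more than 40 mm (distance of any of marker, square_bottle_a, square_bottle_b, timer, beaker, strip_tube, comparator from where it was at the start of the episode above 0.04 m).
It also fails if it takes over 72 s, if anything falls off the work surface, if the arm or the gripper's body presses on something with over 40 N, if the wrist force passes 120 N, or if a joint passes its speed limit or range.

## Working session

There is one attempt and no reset: what is moved stays moved. The work goes in short steps, Python scripts to look and compute and a tool call to move; the robot and the scene stay as the last step left them, time stands still between calls to the robot, and variables do not carry over. Pictures are saved under pics/ and viewed, and the job is handed in when it is done.

Besides the shell and the picture viewer there is one more tool, called after "Call:" by a JSON object that holds its "fn" and its "kwargs", one argument or row to a line. step_arm: Moves the arm, as the interface text tells. Shift numbers are shares of 500 mm and turn numbers shares of 90 degrees, none past 1 either way. Its arguments: {"type":"object","properties":{"increments":{"type":"array"},"fingers":{"type":"number"},"grip_force":{"type":"number"}},"required":["increments"]}

```bash
mkdir -p pics; ls
cat > h.py <<'E'
import numpy as np, cv2
from workcell import manip, read_camera, camera_info, job_done, models
def snap(n,f):
    im=read_camera(n); cv2.imwrite('pics/'+f+'.png',im); return im
def px2plane(n,uv,z,info=None):
    i=info or camera_info(n); T=np.array(i['T']); u,v=uv
    x=(u-i['cx'])/i['fx']; y=(v-i['cy'])/i['fy']
    if n=='wrist':
        r=np.hypot(x,y); k=np.tan(r)/r if r>1e-9 else 1; d=np.array([x*k,y*k,1.]) if r<1.5 else None
    else: d=np.array([x,y,1.])
    d=T[:3,:3]@d; o=T[:3,3]; return o+d*(z-o[2])/d[2]
def w2px(n,p,info=None):
    i=info or camera_info(n); T=np.array(i['T']); q=T[:3,:3].T@(np.array(p)-T[:3,3])
    if n=='wrist':
        rr=np.hypot(q[0],q[1]); th=np.arctan2(rr,q[2]); s=th/max(rr,1e-9); return np.array([i['cx']+i['fx']*q[0]*s,i['cy']+i['fy']*q[1]*s])
    return np.array([i['cx']+i['fx']*q[0]/q[2],i['cy']+i['fy']*q[1]/q[2]])
E
python3 - <<'E'
from h import *
np.set_printoptions(precision=3,suppress=True)
s=manip.get_state()
for k in s: print(k,np.array(s[k]))
for n in ['side','top','wrist']:
    im=snap(n,n+'0'); i=camera_info(n); print(n,im.shape,i['fx'],i['fy'],i['cx'],i['cy']);print(np.array(i['T']))
E
```

```text
pics
clock 0.0
joint_pos [ 1.175  0.427  0.074  1.607 -0.034  1.111 -0.067]
joint_velocities [-0.001 -0.002 -0.002  0.002 -0.     0.002  0.   ]
joint_torque [ -0.001 -93.582   3.666 -45.418  -0.049   0.02   -0.   ]
position [ 0.164 -0.654  0.205]
orientation [[ 0.97   0.243 -0.   ]
 [ 0.243 -0.97   0.001]
 [-0.    -0.001 -1.   ]]
force [0.373 0.343 0.815]
ft_torque [0.018 0.018 0.026]
opening 0.09439431473371786
side (384, 512, 3) 420.34490055261614 420.34490055261614 256.81269435417386 198.79505969756448
[[-0.853 -0.319  0.413 -0.204]
 [-0.521  0.486 -0.701  1.148]
 [ 0.023 -0.814 -0.581  1.121]
 [ 0.     0.     0.     1.   ]]
top (384, 512, 3) 427.37963266077 427.37963266077 255.7646334274671 197.026527378814
[[ 0.017 -0.998  0.06   0.427]
 [-1.    -0.016  0.017 -0.071]
 [-0.016 -0.061 -0.998  1.552]
 [ 0.     0.     0.     1.   ]]
wrist (384, 512, 3) 297.3186396354542 297.3186396354542 248.920558042285 192.86033494861204
[[ 0.244 -0.929 -0.277  0.245]
 [-0.97  -0.234 -0.069 -0.634]
 [-0.001  0.286 -0.958  0.385]
 [ 0.     0.     0.     1.   ]]
```

View pics/top0.png

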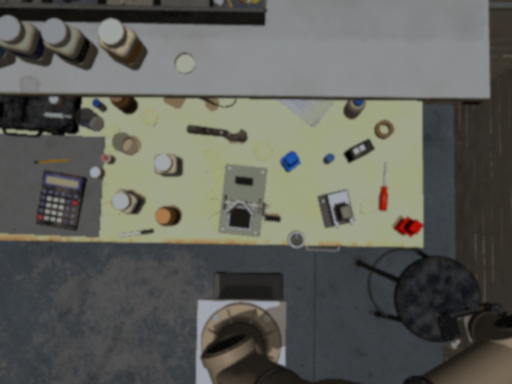

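View pics/side0.png

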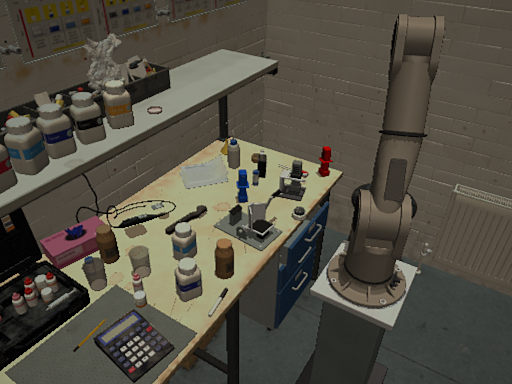

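View pics/wrist0.png

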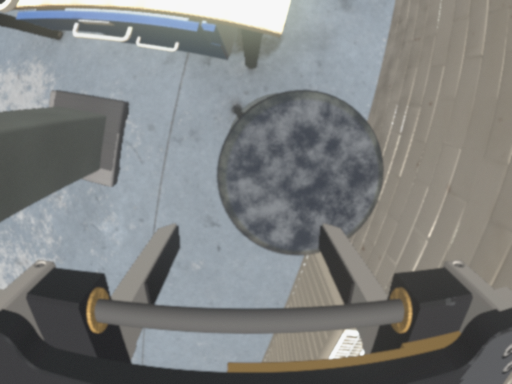

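Run:
```python
from h import *
for n in ['top','side']:
    for q in ['sediment_bottle','label','cradle','trough_seat','trough_lever','scanner','scanner_grip','scanner_collar','holder','square_bottle_a','comparator','beaker','strip_tube','timer','marker']:
        r=models.search_frame(q,n); print(n,q,[(np.round(d['xy']).astype(int).tolist(),round(d['p'],2)) for d in r[:4]])
print(manip.get_state()['clock'])
```

```text
top sediment_bottle [([165, 216], 0.95)]
top label [([167, 215], 0.88), ([342, 213], 0.56)]
top cradle [([356, 153], 0.73), ([241, 203], 0.64)]
top trough_seat [([244, 216], 0.87), ([340, 216], 0.51)]
top trough_lever [([242, 218], 0.65)]
top scanner [([410, 226], 0.8), ([293, 159], 0.7), ([342, 214], 0.5), ([242, 215], 0.15)]
top scanner_grip [([407, 226], 0.69), ([340, 211], 0.63), ([291, 158], 0.57), ([140, 231], 0.29)]
top scanner_collar [([408, 226], 0.92), ([290, 158], 0.59), ([344, 212], 0.56), ([294, 241], 0.32)]
top holder [([328, 205], 0.68), ([358, 154], 0.65)]
top square_bottle_a [([129, 201], 0.94), ([169, 167], 0.72), ([244, 214], 0.16)]
top comparator [([357, 150], 0.57), ([139, 230], 0.57)]
top beaker [([129, 146], 0.94)]
top strip_tube [([330, 159], 0.46), ([340, 212], 0.19)]
top timer [([296, 242], 0.82)]
top marker []
side sediment_bottle [([226, 260], 0.84)]
side label [([224, 259], 0.75), ([290, 189], 0.48), ([187, 239], 0.35)]
side cradle [([250, 226], 0.82)]
side trough_seat [([262, 217], 0.77)]
side trough_lever [([255, 216], 0.76)]
side scanner [([294, 176], 0.89), ([218, 301], 0.71), ([239, 183], 0.69), ([324, 162], 0.52)]
side scanner_grip [([242, 186], 0.86), ([324, 159], 0.61), ([296, 176], 0.57)]
side scanner_collar [([242, 184], 0.77), ([295, 177], 0.72), ([324, 158], 0.66)]
side holder [([286, 189], 0.79), ([297, 176], 0.31)]
side square_bottle_a [([189, 278], 0.96), ([184, 243], 0.65), ([250, 225], 0.57)]
side comparator [([264, 164], 0.55), ([294, 172], 0.18), ([257, 218], 0.17)]
side beaker [([145, 260], 0.79)]
side strip_tube [([254, 177], 0.57)]
side timer [([295, 214], 0.6)]
side marker [([217, 302], 0.69), ([257, 218], 0.17)]
1.65
```

Run:
```python
import cv2
t=cv2.imread('pics/top0.png'); s=cv2.imread('pics/side0.png')
cv2.imwrite('pics/c1.png',cv2.resize(t[140:256,90:290],(800,464),interpolation=cv2.INTER_CUBIC))
cv2.imwrite('pics/c2.png',cv2.resize(t[130:255,275:435],(768,600),interpolation=cv2.INTER_CUBIC))
cv2.imwrite('pics/c3.png',cv2.resize(s[140:320,160:360],(660,594),interpolation=cv2.INTER_CUBIC))
```

```text
(no output)
```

View pics/c1.png

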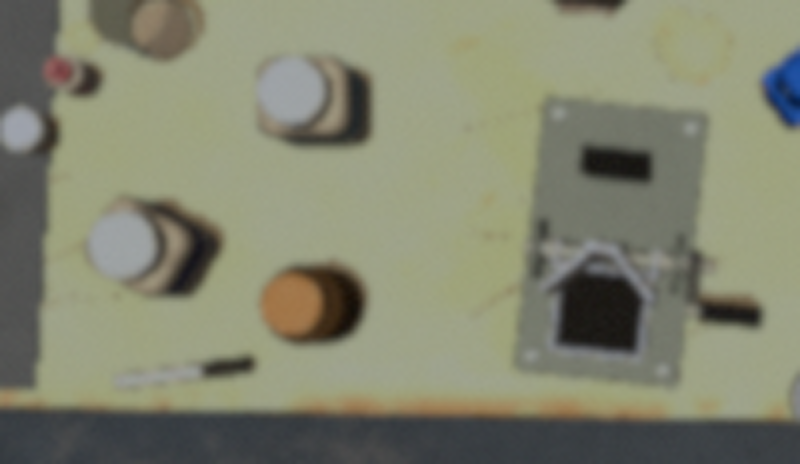

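View pics/c2.png

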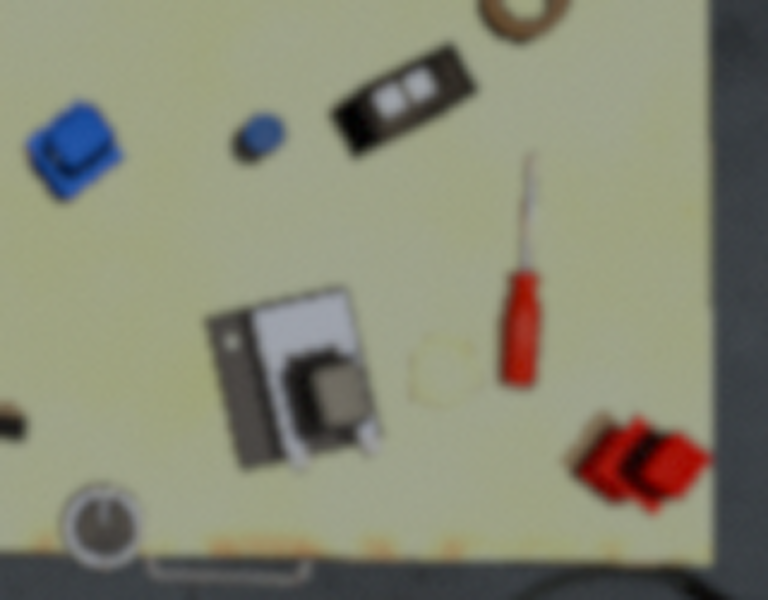

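View pics/c3.png

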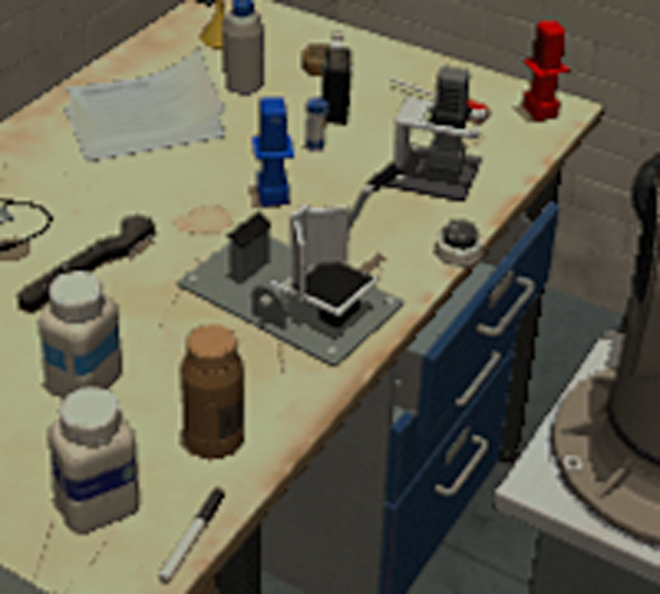

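Run:
```python
from h import *
np.set_printoptions(precision=4,suppress=True)
i=camera_info('top')
def P(c,z,s=4,o=(90,140)): return px2plane('top',(c[0]/s+o[0],c[1]/s+o[1]),z,i)
print('cap',P((293,303),.147))
C=[P(c,.008) for c in [(547,97),(708,113),(678,386),(516,370)]]
for c in C: print(c)
print('ctr',np.mean(C,0), 'yaw', np.degrees([np.arctan2(*(C[0]-C[3])[[1,0]]),np.arctan2(*(C[1]-C[2])[[1,0]]),np.arctan2(*(C[0]-C[1])[[1,0]])-np.pi/2]), np.linalg.norm(C[0]-C[3]),np.linalg.norm(C[0]-C[1]))
print('pad corners z.054',[P(c,.054) for c in [(555,350),(640,350),(640,280),(560,280)]])
print('rearstop',P((617,163),.05)); print('lever',P((731,313),.142),P((702,310),.142),P((762,316),.142))
print('hinge pin',P((545,248),.042),P((690,262),.042))
def Q(c,z): return P(c,z,4.8,(275,130))
for n,c,z in [('prong tip1',(301,462),.1),('prong tip2',(372,445),.1),('backL',(253,308),.1),('backR',(348,288),.1),('gripTop',(340,390),.172+.0),('timer',(102,522),.039),('base1',(207,318),.005),('base2',(243,468),.005),('blue',(75,135),.15),('red',(675,460),.15),('comparator',(405,100),.134),('strip',(265,132),.078)]: print(n,Q(c,z))
for n,c,z in [('sqA',(123,245),.143),('sqB',(291,91),.143),('marker0',(120,383),.01),('marker1',(253,363),.01)]: print(n,P(c,z))
```

```text
cap [0.4449 0.2565 0.147 ]
[0.6378 0.0625 0.008 ]
[ 0.6252 -0.0842  0.008 ]
[ 0.3778 -0.0609  0.008 ]
[0.3897 0.0854 0.008 ]
ctr [0.5076 0.0007 0.008 ] yaw [-5.2597 -5.3704 -4.8747] 0.2491496712875793 0.14722617213366002
pad corners z.054 [array([0.4088, 0.0469, 0.054 ]), array([ 0.41  , -0.0275,  0.054 ]), array([ 0.4712, -0.0264,  0.054 ]), array([0.4701, 0.0438, 0.054 ])]
rearstop [ 0.5743 -0.0042  0.05  ]
lever [ 0.4427 -0.1045  0.142 ] [ 0.4447 -0.0806  0.142 ] [ 0.4406 -0.13    0.142 ]
hinge pin [0.4986 0.0586 0.042 ] [ 0.4882 -0.07    0.042 ]
prong tip1 [ 0.4197 -0.3252  0.1   ]
prong tip2 [ 0.4325 -0.375   0.1   ]
backL [ 0.5279 -0.2908  0.1   ]
backR [ 0.5431 -0.3578  0.1   ]
gripTop [ 0.4687 -0.3385  0.172 ]
timer [ 0.3731 -0.1906  0.039 ]
base1 [ 0.5264 -0.2707  0.005 ]
base2 [ 0.4141 -0.2985  0.005 ]
blue [ 0.6417 -0.1604  0.15  ]
red [ 0.4256 -0.5692  0.15  ]
comparator [ 0.6719 -0.39    0.134 ]
strip [ 0.6569 -0.302   0.078 ]
sqA [0.4907 0.4004 0.143 ]
sqB [0.6212 0.2643 0.143 ]
marker0 [0.3719 0.4431 0.01  ]
marker1 [0.392  0.3231 0.01  ]
```

Run:
```python
import cv2
s=cv2.imread('pics/side0.png')
cv2.imwrite('pics/c4.png',cv2.resize(s[230:290,200:260],(600,600),interpolation=cv2.INTER_CUBIC))
from h import *
i=camera_info('side')
B=np.array([.4449,.2565,0])
T=np.array(i['T']); d=T[:2,3]-B[:2]; print('cam az from bottle',np.degrees(np.arctan2(d[1],d[0])))
for a in [-180,-160,-140,-120,160,140,120]:
    r=np.radians(a); n=np.array([np.cos(r),np.sin(r),0])
    print(a,[( (w2px('side',B+.034*n+[0,0,z],i)-[200,230])*10).round() for z in (.0335,.0785)])
```

```text
cam az from bottle 126.0724754231154
-180 [array([332., 399.]), array([331., 308.])]
-160 [array([345., 377.]), array([344., 286.])]
-140 [array([347., 354.]), array([346., 263.])]
-120 [array([338., 332.]), array([337., 241.])]
160 [array([309., 416.]), array([307., 325.])]
140 [array([279., 427.]), array([277., 336.])]
120 [array([246., 430.]), array([243., 339.])]
```

View pics/c4.png

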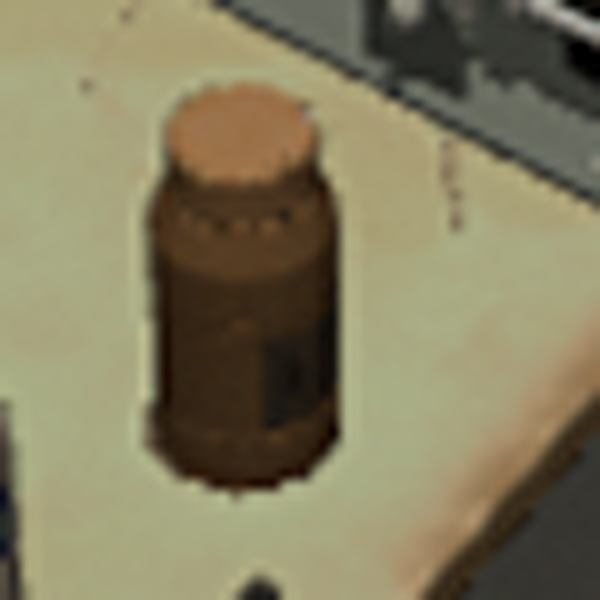

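```bash
cat >> h.py <<'E'
from scipy.spatial.transform import Rotation as R
def pose(az,tilt=0):
    """tool x horizontal azimuth az(deg) when tilt=0; tilt about tool y, positive => tool z leans towards -tool x dir"""
    a=np.radians(az); x=np.array([np.cos(a),np.sin(a),0]); z=np.array([0,0,-1.]); y=np.cross(z,x)
    M=np.stack([x,y,z],1); return M@R.from_euler('y',-tilt,degrees=True).as_matrix()
def plan(wps,start=None,vmax=.055,wmax=9.5):
    import json
    if start is None:
        s=manip.get_state(); p=np.array(s['position']); M=np.array(s['orientation'])
    else: p,M=start
    for tp,tM in wps:
        tp=np.array(tp,float); tM=M if tM is None else tM
        rv=(R.from_matrix(M).inv()*R.from_matrix(tM)).as_rotvec()
        n=int(max(1,np.ceil(np.linalg.norm(tp-p)/vmax),np.ceil(np.degrees(np.linalg.norm(rv))/wmax)))
        rows=[]; p0,M0=p.copy(),M.copy()
        for k in range(n):
            M1=M0@R.from_rotvec(rv*(k+1)/n).as_matrix(); p1=p0+(tp-p0)*(k+1)/n
            t=M.T@(p1-p)/.5; w=R.from_matrix(M.T@M1).as_rotvec()/(np.pi/2)
            rows.append({"translation":np.round(t,4).tolist(),"angular":np.round(w,3).tolist()}); p,M=p1,M1
        print(n,'rows to',np.round(tp,3)); 
        for r in rows: print(json.dumps(r)+',')
    return p,M
def st():
    s=manip.get_state(); print('t',round(s['clock'],2),'p',np.round(s['position'],4),'F',np.round(s['force'],1),'open',round(s['opening'],4)); print(np.round(s['orientation'],3)); print('q',np.round(s['joint_pos'],2)); return s
E
python3 - <<'E'
from h import *
plan([((.40,-.52,.38),pose(40)),((.54,-.15,.38),pose(75)),((.46,.15,.36),pose(110))],vmax=.06)
print(px2plane('top',(250,98),.45))
E
```

```text
6 rows to [ 0.4  -0.52  0.38]
{"translation": [0.0872, -0.0244, -0.0582], "angular": [-0.0, -0.0, -0.048]},
{"translation": [0.0888, -0.0178, -0.0582], "angular": [-0.0, -0.0, -0.048]},
{"translation": [0.0898, -0.0111, -0.0582], "angular": [-0.0, -0.0, -0.048]},
{"translation": [0.0904, -0.0043, -0.0582], "angular": [-0.0, -0.0, -0.048]},
{"translation": [0.0905, 0.0026, -0.0582], "angular": [-0.0, -0.0, -0.048]},
{"translation": [0.09, 0.0094, -0.0582], "angular": [-0.0, -0.0, -0.048]},
7 rows to [ 0.54 -0.15  0.38]
{"translation": [0.0986, -0.0553, -0.0], "angular": [0.0, 0.0, -0.056]},
{"translation": [0.103, -0.0465, -0.0], "angular": [-0.0, 0.0, -0.056]},
{"translation": [0.1067, -0.0373, -0.0], "angular": [-0.0, 0.0, -0.056]},
{"translation": [0.1095, -0.0279, -0.0], "angular": [-0.0, 0.0, -0.056]},
{"translation": [0.1116, -0.0182, -0.0], "angular": [-0.0, 0.0, -0.056]},
{"translation": [0.1127, -0.0084, -0.0], "angular": [-0.0, 0.0, -0.056]},
{"translation": [0.113, 0.0014, -0.0], "angular": [-0.0, 0.0, -0.056]},
6 rows to [0.46 0.15 0.36]
{"translation": [0.0897, -0.0516, 0.0067], "angular": [-0.0, 0.0, -0.065]},
{"translation": [0.0945, -0.0423, 0.0067], "angular": [-0.0, 0.0, -0.065]},
{"translation": [0.0983, -0.0324, 0.0067], "angular": [-0.0, 0.0, -0.065]},
{"translation": [0.1011, -0.0223, 0.0067], "angular": [-0.0, 0.0, -0.065]},
{"translation": [0.1028, -0.0119, 0.0067], "angular": [-0.0, 0.0, -0.065]},
{"translation": [0.1035, -0.0014, 0.0067], "angular": [-0.0, -0.0, -0.065]},
[ 0.75293017 -0.03318309  0.45      ]
```

Call:
{"fn": "step_arm", "kwargs": {
  "increments": [
    {"translation":[0.087,-0.024,-0.058],"angular":[0,0,-0.048]},
    {"translation":[0.089,-0.018,-0.058],"angular":[0,0,-0.048]},
    {"translation":[0.09,-0.011,-0.058],"angular":[0,0,-0.048]},
    {"translation":[0.09,-0.004,-0.058],"angular":[0,0,-0.048]},
    {"translation":[0.09,0.003,-0.058],"angular":[0,0,-0.048]},
    {"translation":[0.09,0.009,-0.058],"angular":[0,0,-0.048]}
  ],
  "fingers": 0
}}

```text
clock: 2.4
position: [0.4017, -0.5169, 0.3823]
orientation: [[0.762, 0.648, -0.003], [0.648, -0.762, 0.002], [-0.001, -0.004, -1.0]]
force: [1.1, -1.2, -0.5]
opening: 0.0941
```

Tracks well. Continue.

Call:
{"fn": "step_arm", "kwargs": {
  "increments": [
    {"translation":[0.099,-0.055,0],"angular":[0,0,-0.056]},
    {"translation":[0.103,-0.046,0],"angular":[0,0,-0.056]},
    {"translation":[0.107,-0.037,0],"angular":[0,0,-0.056]},
    {"translation":[0.11,-0.028,0],"angular":[0,0,-0.056]},
    {"translation":[0.112,-0.018,0],"angular":[0,0,-0.056]},
    {"translation":[0.113,-0.008,0],"angular":[0,0,-0.056]},
    {"translation":[0.113,0.001,0],"angular":[0,0,-0.056]}
  ]
}}

```text
clock: 3.28
position: [0.541, -0.1336, 0.3851]
orientation: [[0.229, 0.974, 0.001], [0.974, -0.229, -0.001], [-0.001, 0.002, -1.0]]
force: [0.1, 0.1, 0.4]
opening: 0.0941
```

Run:
```python
from h import *
st(); snap('wrist','w1')
plan([((.44,.15,.34),pose(120)),((.385,.25,.26),pose(180,20))],vmax=.06)
```

```text
t 3.27 p [ 0.541  -0.1336  0.3851] F [0.1 0.1 0.4] open 0.0941
[[ 0.229  0.974  0.001]
 [ 0.974 -0.229 -0.001]
 [-0.001  0.002 -1.   ]]
q [ 0.49  0.15 -0.42  1.6   0.06  1.41 -0.16]
5 rows to [0.44 0.15 0.34]
{"translation": [0.0986, -0.064, 0.0182], "angular": [0.0, -0.0, -0.094]},
{"translation": [0.1069, -0.0487, 0.0182], "angular": [0.0, -0.0, -0.094]},
{"translation": [0.113, -0.0324, 0.0182], "angular": [0.0, -0.0, -0.094]},
{"translation": [0.1165, -0.0153, 0.0181], "angular": [0.0, -0.0, -0.094]},
{"translation": [0.1175, 0.002, 0.0181], "angular": [0.0, -0.0, -0.094]},
7 rows to [0.385 0.25  0.26 ]
{"translation": [0.0326, 0.0007, 0.0229], "angular": [-0.017, -0.029, -0.094]},
{"translation": [0.0332, 0.005, 0.0214], "angular": [-0.017, -0.029, -0.094]},
{"translation": [0.0331, 0.0093, 0.0201], "angular": [-0.017, -0.029, -0.094]},
{"translation": [0.0322, 0.0137, 0.0189], "angular": [-0.017, -0.029, -0.094]},
{"translation": [0.0307, 0.0179, 0.0179], "angular": [-0.017, -0.029, -0.094]},
{"translation": [0.0286, 0.0218, 0.0171], "angular": [-0.017, -0.029, -0.094]},
{"translation": [0.0258, 0.0254, 0.0165], "angular": [-0.017, -0.029, -0.094]},
```

View pics/w1.png

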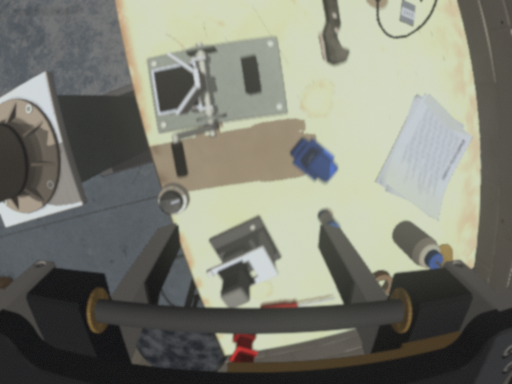

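Call:
{"fn": "step_arm", "kwargs": {
  "increments": [
    {"translation":[0.099,-0.064,0.018],"angular":[0,0,-0.094]},
    {"translation":[0.107,-0.049,0.018],"angular":[0,0,-0.094]},
    {"translation":[0.113,-0.032,0.018],"angular":[0,0,-0.094]},
    {"translation":[0.117,-0.015,0.018],"angular":[0,0,-0.094]},
    {"translation":[0.118,0.002,0.018],"angular":[0,0,-0.094]}
  ]
}}

```text
clock: 3.95
position: [0.4378, 0.1506, 0.3402]
orientation: [[-0.515, 0.857, 0.005], [0.857, 0.515, 0.001], [-0.001, 0.005, -1.0]]
force: [1.8, 0.3, -1.4]
opening: 0.0943
```

Call:
{"fn": "step_arm", "kwargs": {
  "increments": [
    {"translation":[0.033,0.001,0.023],"angular":[-0.017,-0.029,-0.094]},
    {"translation":[0.033,0.005,0.021],"angular":[-0.017,-0.029,-0.094]},
    {"translation":[0.033,0.009,0.02],"angular":[-0.017,-0.029,-0.094]},
    {"translation":[0.032,0.014,0.019],"angular":[-0.017,-0.029,-0.094]},
    {"translation":[0.031,0.018,0.018],"angular":[-0.017,-0.029,-0.094]},
    {"translation":[0.029,0.022,0.017],"angular":[-0.017,-0.029,-0.094]},
    {"translation":[0.026,0.025,0.016],"angular":[-0.017,-0.029,-0.094]}
  ]
}}

```text
clock: 4.82
position: [0.377, 0.256, 0.2593]
orientation: [[-0.93, -0.056, 0.363], [-0.053, 0.998, 0.019], [-0.363, -0.002, -0.932]]
force: [0.2, 0.1, 0.2]
opening: 0.094
```

Run:
```python
from h import *
st(); im=snap('wrist','w2'); print(w2px('wrist',(.41,.2565,.056)))
i=camera_info('wrist'); np.save('w2T.npy',np.array(i['T']))
```

```text
t 4.83 p [0.377  0.256  0.2593] F [0.2 0.1 0.2] open 0.094
[[-0.93  -0.056  0.363]
 [-0.053  0.998  0.019]
 [-0.363 -0.002 -0.932]]
q [ 0.03 -0.17 -0.87  2.19  0.18  0.81  0.67]
[247.81951475 139.6229418 ]
```

View pics/w2.png

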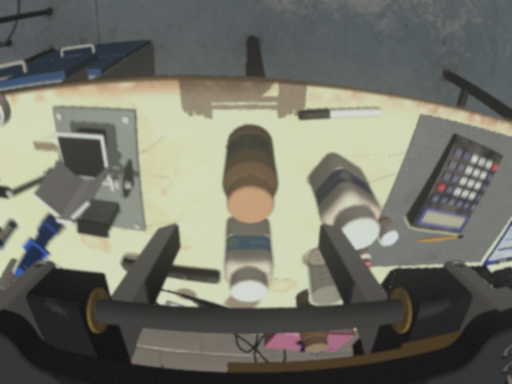

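Run:
```python
from h import *
im=cv2.imread('pics/w2.png'); c=im[115:235,205:295]
g=np.clip((c.astype(float)/255)**.6*255,0,255).astype(np.uint8)
cv2.imwrite('pics/c5.png',cv2.resize(g,(450,600),interpolation=cv2.INTER_CUBIC))
# cap circle centre at z .147, label ring predictions
i=camera_info('wrist')
print('cap ctr',px2plane('wrist',(250,204),.147,i))
B=np.array([.4449,.2565,0])
for a in [120,130,140,160,180,200,220,230,240]:
    n=np.array([np.cos(np.radians(a)),np.sin(np.radians(a)),0])
    print(a,[((w2px('wrist',B+.034*n+[0,0,z],i)-[205,115])*5).round() for z in (.0335,.0785)])
```

```text
cap ctr [0.44040622 0.26159345 0.147     ]
120 [array([317., 149.]), array([326., 236.])]
130 [array([306., 133.]), array([314., 218.])]
140 [array([293., 118.]), array([299., 203.])]
160 [array([257.,  97.]), array([260., 179.])]
180 [array([215.,  87.]), array([213., 169.])]
200 [array([171.,  92.]), array([165., 174.])]
220 [array([132., 109.]), array([122., 192.])]
230 [array([117., 121.]), array([105., 206.])]
240 [array([104., 136.]), array([ 91., 222.])]
```

View pics/c5.png

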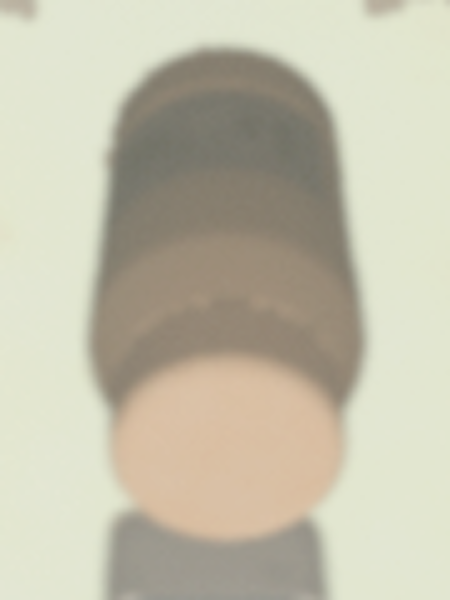

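Run:
```python
from h import *
im=cv2.imread('pics/w2.png'); c=im[115:235,205:295].astype(float)
r=c[:,:,2]/(c[:,:,0]+5)  # R/B
g=np.clip((r-.8)*140,0,255).astype(np.uint8)
a=cv2.resize(g,(450,600),interpolation=cv2.INTER_CUBIC)
s=cv2.imread('pics/side0.png')[230:290,200:260].astype(float)
g2=np.clip((s[:,:,2]/(s[:,:,0]+5)-.8)*140,0,255).astype(np.uint8); b=cv2.resize(g2,(600,600),interpolation=cv2.INTER_CUBIC)[:, :350]
cv2.imwrite('pics/c6.png',np.hstack([a,b]))
```

```text
(no output)
```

View pics/c6.png

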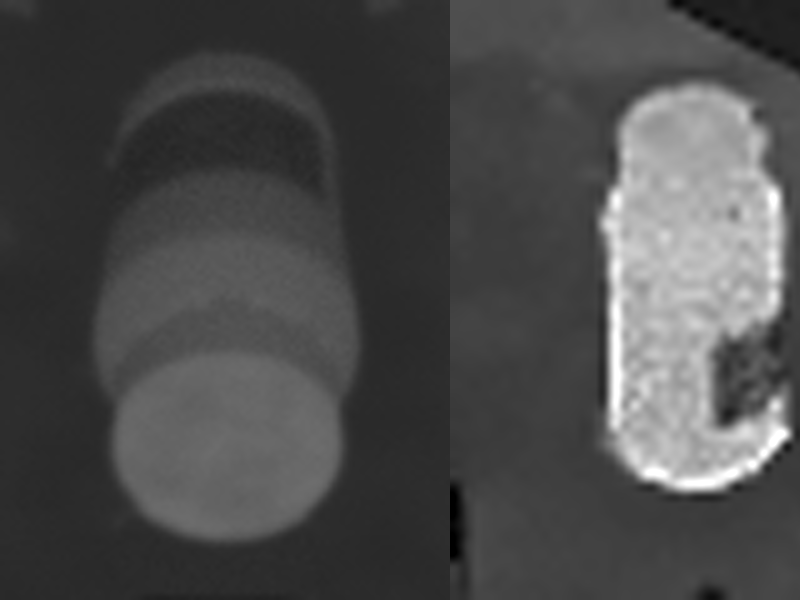

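Run:
```python
from h import *
plan([((.405,.205,.27),pose(240,20))],vmax=.06)
```

```text
6 rows to [0.405 0.205 0.27 ]
{"translation": [-0.0097, -0.0178, -0.0005], "angular": [-0.037, 0.002, -0.097]},
{"translation": [-0.0068, -0.019, -0.0016], "angular": [-0.037, 0.002, -0.097]},
{"translation": [-0.0039, -0.0197, -0.0028], "angular": [-0.037, 0.002, -0.097]},
{"translation": [-0.0008, -0.0199, -0.004], "angular": [-0.037, 0.002, -0.097]},
{"translation": [0.0022, -0.0195, -0.0051], "angular": [-0.037, 0.002, -0.097]},
{"translation": [0.0051, -0.0186, -0.0062], "angular": [-0.037, 0.002, -0.097]},
```

Call:
{"fn": "step_arm", "kwargs": {
  "increments": [
    {"translation":[-0.01,-0.018,0],"angular":[-0.037,0.002,-0.097]},
    {"translation":[-0.007,-0.019,-0.002],"angular":[-0.037,0.002,-0.097]},
    {"translation":[-0.004,-0.02,-0.003],"angular":[-0.037,0.002,-0.097]},
    {"translation":[-0.001,-0.02,-0.004],"angular":[-0.037,0.002,-0.097]},
    {"translation":[0.002,-0.02,-0.005],"angular":[-0.037,0.002,-0.097]},
    {"translation":[0.005,-0.019,-0.006],"angular":[-0.037,0.002,-0.097]}
  ]
}}

```text
clock: 5.62
position: [0.4014, 0.2069, 0.2711]
orientation: [[-0.529, -0.827, 0.192], [-0.777, 0.563, 0.283], [-0.342, 0.001, -0.94]]
force: [-0.5, 0.0, 0.5]
opening: 0.0941
```

Run:
```python
from h import *
st(); i=camera_info('wrist'); np.save('w3T.npy',np.array(i['T'])); im=snap('wrist','w3')
c0=w2px('wrist',(.442,.2595,.09),i).astype(int); print(c0)
x0,y0=c0[0]-45,c0[1]-60
c=im[y0:y0+120,x0:x0+90].astype(float); np.save('o3.npy',[x0,y0])
r=c[:,:,2]/(c[:,:,0]+5); g=np.clip((r-.8)*140,0,255).astype(np.uint8)
cv2.imwrite('pics/c7.png',cv2.resize(np.hstack([cv2.merge([g]*3),c.astype(np.uint8)]),(800,533),interpolation=cv2.INTER_CUBIC))
```

```text
t 5.62 p [0.4014 0.2069 0.2711] F [-0.5  0.   0.5] open 0.0941
[[-0.529 -0.827  0.192]
 [-0.777  0.563  0.283]
 [-0.342  0.001 -0.94 ]]
q [-0.2  -0.17 -0.25  2.2  -0.29  0.83  2.26]
[245 172]
```

View pics/c7.png

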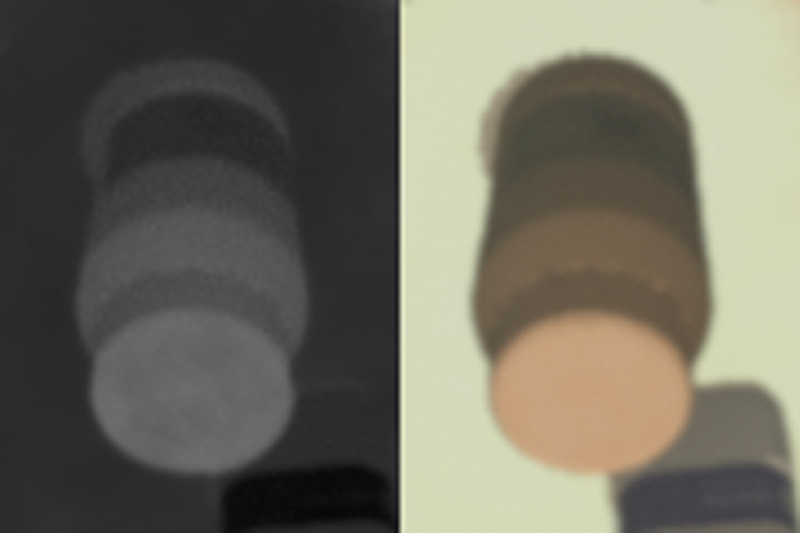

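Run:
```python
from h import *
i=camera_info('wrist')
o=np.load('o3.npy')
i3=dict(i,T=np.load('w3T.npy')); i2=dict(i,T=np.load('w2T.npy'))
print('cap3',px2plane('wrist',np.array((191,391))/4.444+o,.147,i3),'cap2',px2plane('wrist',np.array((228,446))/5+[205,115],.147,i2))
B3=px2plane('wrist',np.array((191,391))/4.444+o,.147,i3);B2=px2plane('wrist',np.array((228,446))/5+[205,115],.147,i2)
def cyl(uv,inf,B):
    T=inf['T']; p1=px2plane('wrist',uv,0.,inf); c=T[:3,3]; d=p1-c
    f=c[:2]-B[:2]; a=d[:2]@d[:2]; b=f@d[:2]; cc=f@f-.034**2; D=b*b-a*cc
    if D<0: return None
    t=(-b-D**.5)/a; q=c+t*d; return np.degrees(np.arctan2(*(q-B)[[1,0]]))%360, q[2]
for uv in [(322,150),(322,170),(322,190),(319,170),(325,180)]: print('R edge',uv,cyl(np.array(uv)/5+[205,115],i2,B2))
for uv in [(108,130),(108,150),(105,165),(105,150),(111,150)]: print('L edge',uv,cyl(np.array(uv)/4.444+o,i3,B3))
for n,inf,B,sc,oo in [('2',i2,B2,5,[205,115]),('3',i3,B3,4.444,o)]:
    for z in (.0335,.0785): print(n,z,[(a,((w2px('wrist',[B[0]+.034*np.cos(np.radians(a)),B[1]+.034*np.sin(np.radians(a)),z],inf)-oo)*sc).round().tolist()) for a in (120,130,140,240,250,260,270,280)])
```

```text
cap3 [0.44421546 0.25817646 0.147     ] cap2 [0.44064476 0.2622654  0.147     ]
R edge (322, 150) (np.float64(138.62013340040474), np.float64(0.05728206452935253))
R edge (322, 170) (np.float64(140.12560612405792), np.float64(0.06887832324621856))
R edge (322, 190) (np.float64(141.50040415997407), np.float64(0.0798028039746701))
R edge (319, 170) (np.float64(142.08850367111557), np.float64(0.07028354352074817))
R edge (325, 180) (np.float64(138.8217299791791), np.float64(0.07297267707088656))
L edge (108, 130) (np.float64(290.12854573092676), np.float64(0.03972244448706941))
L edge (108, 150) (np.float64(286.61556966126295), np.float64(0.05650166971346687))
L edge (105, 165) (np.float64(287.343601548572), np.float64(0.06547599896049))
L edge (105, 150) (np.float64(289.93141946556534), np.float64(0.053499520479155405))
L edge (111, 150) (np.float64(283.6600344862172), np.float64(0.05906311726069041))
2 0.0335 [(120, [339.0, 137.0]), (130, [329.0, 121.0]), (140, [315.0, 106.0]), (240, [125.0, 124.0]), (250, [115.0, 140.0]), (260, [109.0, 158.0]), (270, [107.0, 176.0]), (280, [108.0, 195.0])]
2 0.0785 [(120, [351.0, 223.0]), (130, [339.0, 205.0]), (140, [324.0, 189.0]), (240, [115.0, 208.0]), (250, [104.0, 226.0]), (260, [97.0, 245.0]), (270, [95.0, 264.0]), (280, [96.0, 284.0])]
3 0.0335 [(120, [290.0, 215.0]), (130, [296.0, 200.0]), (140, [300.0, 185.0]), (240, [188.0, 81.0]), (250, [169.0, 83.0]), (260, [151.0, 89.0]), (270, [135.0, 98.0]), (280, [121.0, 108.0])]
3 0.0785 [(120, [296.0, 290.0]), (130, [304.0, 275.0]), (140, [308.0, 258.0]), (240, [185.0, 147.0]), (250, [164.0, 150.0]), (260, [145.0, 156.0]), (270, [127.0, 165.0]), (280, [111.0, 176.0])]
```

Run:
```python
from h import *
i=camera_info('wrist'); o=np.load('o3.npy').astype(int)
i3=dict(i,T=np.load('w3T.npy')); i2=dict(i,T=np.load('w2T.npy'))
B=np.array([.4425,.26,0])
def unwrap(name,inf,B):
    im=cv2.imread(f'pics/{name}.png'); az=np.arange(100,320,1.); zs=np.linspace(.11,.01,80)
    m=np.array([[w2px('wrist',[B[0]+.034*np.cos(np.radians(a)),B[1]+.034*np.sin(np.radians(a)),z],inf) for a in az] for z in zs]).astype(np.float32)
    u=cv2.remap(im,m[:,:,0],m[:,:,1],cv2.INTER_CUBIC)
    return cv2.resize(np.clip((u/255.)**.7*1.6*255,0,255).astype(np.uint8),(660,240))
s=[]
for nm,inf,b in [('w2',i2,[.4406,.2622,0]),('w3',i3,[.4442,.2582,0])]:
    u=unwrap(nm,inf,b)
    for a in range(120,320,20): cv2.putText(u,str(a),((a-100)*3,12),0,.35,(0,0,255)); cv2.line(u,((a-100)*3,14),((a-100)*3,22),(0,0,255))
    s.append(u)
cv2.imwrite('pics/c8.png',np.vstack(s))
```

```text
(no output)
```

View pics/c8.png

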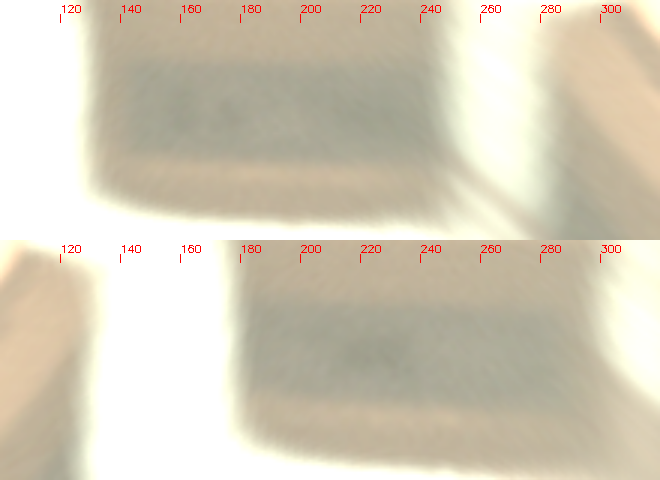

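Run:
```python
from h import *
plan([((.4425,.26,.22),pose(180))],vmax=.06)
```

```text
7 rows to [0.442 0.26  0.22 ]
{"translation": [-0.0131, -0.0008, 0.0204], "angular": [0.016, 0.029, 0.089]},
{"translation": [-0.014, 0.0016, 0.0197], "angular": [0.016, 0.029, 0.089]},
{"translation": [-0.0145, 0.004, 0.019], "angular": [0.016, 0.029, 0.089]},
{"translation": [-0.0146, 0.0065, 0.0182], "angular": [0.016, 0.029, 0.089]},
{"translation": [-0.0143, 0.009, 0.0173], "angular": [0.016, 0.029, 0.089]},
{"translation": [-0.0137, 0.0114, 0.0165], "angular": [0.016, 0.029, 0.089]},
{"translation": [-0.0127, 0.0136, 0.0155], "angular": [0.016, 0.029, 0.089]},
```

Call:
{"fn": "step_arm", "kwargs": {
  "increments": [
    {"translation":[-0.013,-0.001,0.02],"angular":[0.016,0.029,0.089]},
    {"translation":[-0.014,0.002,0.02],"angular":[0.016,0.029,0.089]},
    {"translation":[-0.0145,0.004,0.019],"angular":[0.016,0.029,0.089]},
    {"translation":[-0.0145,0.0065,0.018],"angular":[0.016,0.029,0.089]},
    {"translation":[-0.014,0.009,0.017],"angular":[0.016,0.029,0.089]},
    {"translation":[-0.014,0.011,0.016],"angular":[0.016,0.029,0.089]},
    {"translation":[-0.013,0.0135,0.015],"angular":[0.016,0.029,0.089]}
  ]
}}

```text
clock: 6.55
position: [0.4471, 0.2578, 0.222]
orientation: [[-0.999, 0.052, -0.003], [0.052, 0.999, -0.007], [0.002, -0.007, -1.0]]
force: [0.3, -0.1, -0.5]
opening: 0.0937
```

Run:
```python
from h import *
st(); i=camera_info('wrist'); im=snap('wrist','w4')
print(w2px('wrist',(.4425,.26,.147),i)); snap('side','s4')
```

```text
t 6.55 p [0.4471 0.2578 0.222 ] F [ 0.3 -0.1 -0.5] open 0.0937
[[-0.999  0.052 -0.003]
 [ 0.052  0.999 -0.007]
 [ 0.002 -0.007 -1.   ]]
q [-0.26  0.18 -0.44  1.91  0.09  1.07  0.78]
[251.67820205 196.27472843]
```

View pics/w4.png

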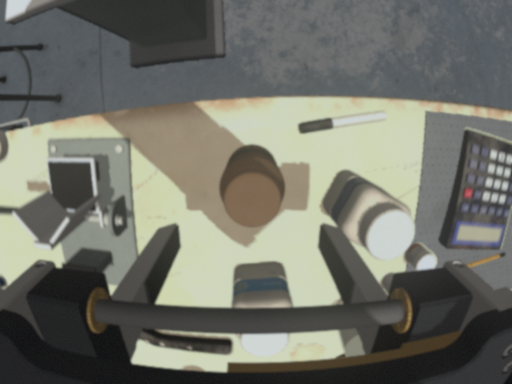

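View pics/s4.png

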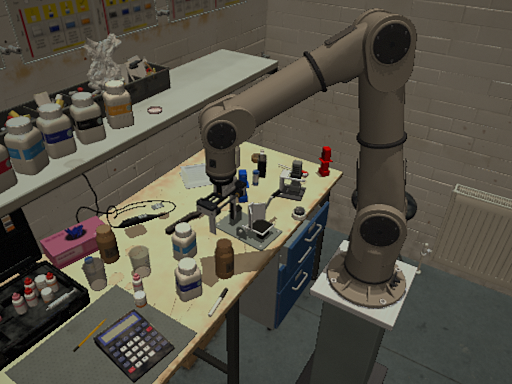

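Call:
{"fn": "step_arm", "kwargs": {
  "increments": [
    {"translation":[0.006,0.003,0.08],"angular":[0,0,0]},
    {"translation":[0,0,0.07],"angular":[0,0,0]},
    {"translation":[0,0,0.034],"angular":[0,0,0]},
    {"translation":[0,0,0],"angular":[0,0,0]}
  ]
}}

```text
clock: 7.15
position: [0.4447, 0.2586, 0.1282]
orientation: [[-0.999, 0.046, -0.001], [0.046, 0.999, -0.004], [0.0, -0.004, -1.0]]
force: [0.6, -0.1, -1.1]
opening: 0.0941
```

Run:
```python
from h import *
st(); i=camera_info('wrist'); im=snap('wrist','w5')
```

```text
t 7.15 p [0.4447 0.2586 0.1282] F [ 0.6 -0.1 -1.1] open 0.0941
[[-0.999  0.046 -0.001]
 [ 0.046  0.999 -0.004]
 [ 0.    -0.004 -1.   ]]
q [-0.29  0.29 -0.43  2.01  0.16  0.87  0.72]
```

View pics/w5.png

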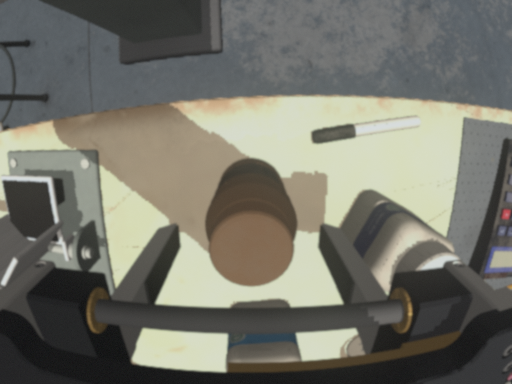

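Call:
{"fn": "step_arm", "kwargs": {
  "increments": [
    {"translation":[0,0,0],"angular":[0,0,0]},
    {"translation":[0,0,0],"angular":[0,0,0]},
    {"translation":[0,0,0],"angular":[0,0,0]},
    {"translation":[0,0,0],"angular":[0,0,0]}
  ],
  "fingers": 255,
  "grip_force": 30
}}

```text
clock: 7.7
position: [0.4464, 0.2593, 0.1319]
orientation: [[-0.999, 0.046, 0.005], [0.046, 0.999, -0.002], [-0.005, -0.001, -1.0]]
force: [-0.8, 0.3, -0.1]
opening: 0.0578
```

Call:
{"fn": "step_arm", "kwargs": {
  "increments": [
    {"translation":[0,0,0],"angular":[0,0,0]},
    {"translation":[0,0,0],"angular":[0,0,0]}
  ]
}}

```text
clock: 7.95
position: [0.4464, 0.2595, 0.1319]
orientation: [[-0.999, 0.046, 0.005], [0.046, 0.999, -0.001], [-0.005, -0.001, -1.0]]
force: [0.1, -0.0, -0.7]
opening: 0.0518
```

Run:
```python
from h import *
s=st(); print(s['ft_torque']); i=camera_info('wrist'); im=snap('wrist','w6')
```

```text
t 7.95 p [0.4464 0.2595 0.1319] F [ 0.1 -0.  -0.7] open 0.0518
[[-0.999  0.046  0.005]
 [ 0.046  0.999 -0.001]
 [-0.005 -0.001 -1.   ]]
q [-0.28  0.28 -0.43  2.01  0.16  0.88  0.73]
[ 0.07339046 -0.10416116  0.03800358]
```

View pics/w6.png

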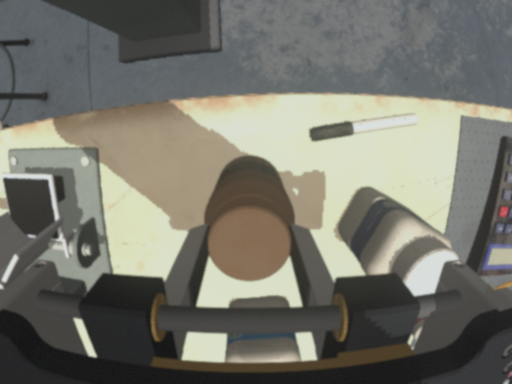

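Run:
```python
from h import *
s=manip.get_state(); p=np.array(s['position'])
i=camera_info('wrist'); im=cv2.imread('pics/w6.png')
print('tcp px',w2px('wrist',p,i),'at .147',w2px('wrist',[p[0],p[1],.147],i))
B=[.444,.2595]
for z,r in ((.147,.027),):
  for cx in (.440,.444,.448):
    pts=np.array([w2px('wrist',[cx+r*np.cos(a),.2595+r*np.sin(a),z],i) for a in np.linspace(0,6.28,60)])
    print(cx,pts.min(0),pts.max(0))
c=cv2.resize(im[180:300,180:330],(750,600)); cv2.imwrite('pics/c9.png',c)
```

```text
tcp px [248.94024607 236.44567195] at .147 [248.90938494 246.83524444]
0.44 [204.45644333 195.36820315] [292.48882342 274.75900428]
0.444 [205.11539218 201.90950616] [292.41580712 279.82262516]
0.448 [205.77461916 208.35476517] [292.33314925 284.77360558]
```

View pics/c9.png

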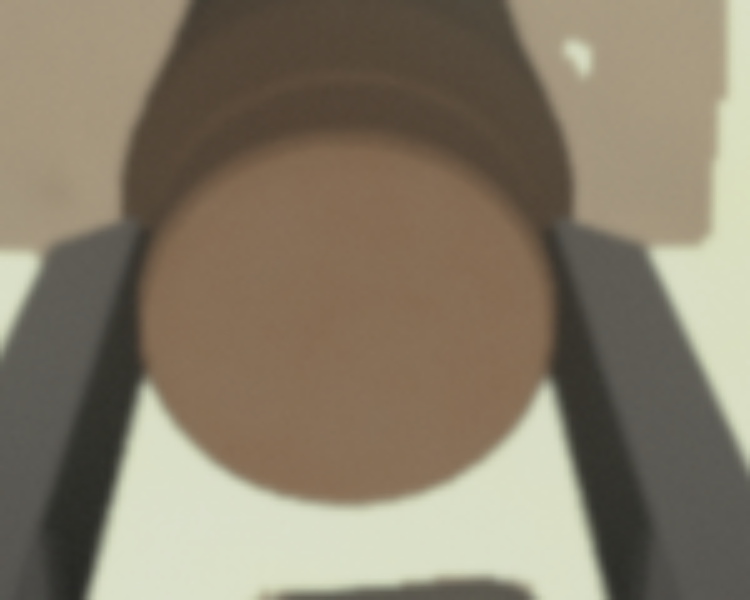

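Run:
```python
from h import *
im=cv2.imread('pics/w1.png')
cv2.imwrite('pics/c10.png',cv2.resize(im[25:185,135:300],(619,600),interpolation=cv2.INTER_CUBIC))
cv2.imwrite('pics/c11.png',cv2.resize(im[200:350,190:310],(480,600),interpolation=cv2.INTER_CUBIC))
```

```text
(no output)
```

View pics/c10.png

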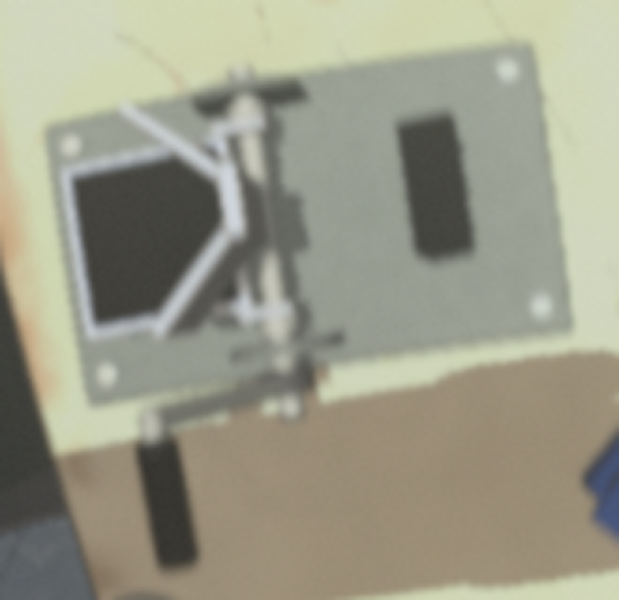

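View pics/c11.png

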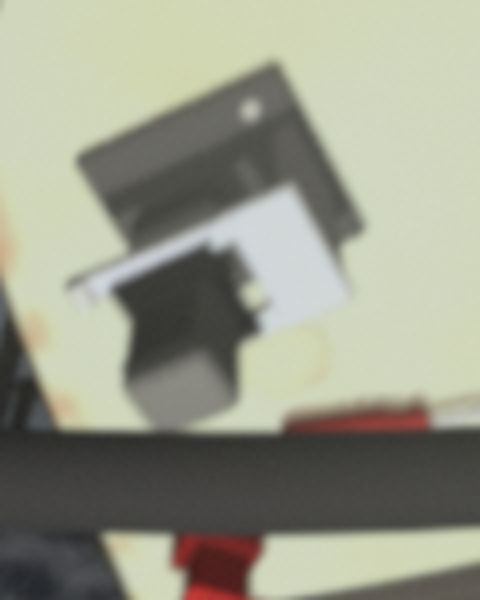

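```bash
cat >> h.py <<'E'
def wcam(pos,ori):
    """wrist cam info for given tool pose, using fixed extrinsics"""
    E=np.load('ext.npy'); i=camera_info('wrist'); M=np.eye(4); M[:3,:3]=ori; M[:3,3]=pos
    return dict(i,T=M@E)
E
python3 - <<'E'
from h import *
np.set_printoptions(precision=4,suppress=True)
s=manip.get_state(); M=np.eye(4); M[:3,:3]=s['orientation']; M[:3,3]=s['position']
E=np.linalg.inv(M)@np.array(camera_info('wrist')['T']); np.save('ext.npy',E); print(E)
i=wcam([.541,-.1336,.3851],[[.229,.974,.001],[.974,-.229,-.001],[-.001,.002,-1]])
def P(c,z): return px2plane('wrist',(c[0]/3.75+135,c[1]/3.75+25),z,i)
C=[P(c,.008) for c in [(45,125),(530,42),(572,330),(90,405)]]
print(*C,sep='\n'); print('ctr',np.mean(C,0),'yaw',[np.degrees(np.arctan2(*(a-b)[[1,0]])) for a,b in ((C[1],C[0]),(C[2],C[3]))],np.linalg.norm(C[1]-C[0]),np.linalg.norm(C[0]-C[3]))
print('lever',P((167,505),.142),P((150,425),.142),P((178,572),.142))
print('pin',P((242,75),.042),P((290,410),.042))
print('pad',P((65,172),.054),P((90,335),.054)); print('V apex top',P((237,232),.14),'V ends',P((122,105),.14),P((160,333),.14))
def Q(c,z): return px2plane('wrist',(c[0]/4+190,c[1]/4+200),z,i)
print('holder base',Q((78,160),.005),Q((275,62),.005),Q((363,230),.005))
print('prong tipL',Q((68,283),.1),'plate',Q((292,185),.1),Q((352,295),.1),'gripTop',Q((185,388),.172), 'grip top corners',[Q(c,.172) for c in ((125,385),(205,348),(238,395),(160,430))])
E
```

```text
[[ 0.0006 -0.9578 -0.2874  0.0841]
 [ 1.      0.0006  0.0001 -0.    ]
 [ 0.0001 -0.2874  0.9578 -0.1796]
 [ 0.      0.      0.      1.    ]]
[0.3945 0.0902 0.008 ]
[0.6404 0.0673 0.008 ]
[ 0.6278 -0.08    0.008 ]
[ 0.3814 -0.0581  0.008 ]
ctr [0.5111 0.0048 0.008 ] yaw [np.float64(-5.314945922638656), np.float64(-5.0956562996804555)] 0.24697270552955314 0.148822244973943
lever [ 0.4439 -0.1026  0.142 ] [ 0.4459 -0.0705  0.142 ] [ 0.4406 -0.1296  0.142 ]
pin [0.5024 0.0762 0.042 ] [ 0.4865 -0.0851  0.042 ]
pad [0.4125 0.0531 0.054 ] [ 0.4051 -0.0256  0.054 ]
V apex top [ 0.4972 -0.0072  0.14  ] V ends [0.4656 0.0544 0.14  ] [ 0.4587 -0.0369  0.14  ]
holder base [ 0.4182 -0.2972  0.005 ] [ 0.5306 -0.2666  0.005 ] [ 0.5557 -0.3726  0.005 ]
prong tipL [ 0.4199 -0.3152  0.1   ] plate [ 0.5303 -0.2883  0.1   ] [ 0.5452 -0.3509  0.1   ] gripTop [ 0.4733 -0.3333  0.172 ] grip top corners [array([ 0.4499, -0.3267,  0.172 ]), array([ 0.4861, -0.3155,  0.172 ]), array([ 0.4934, -0.3416,  0.172 ]), array([ 0.4577, -0.3526,  0.172 ])]
```

Run:
```python
from h import *
plan([((.446,.2595,.24),pose(177.4)),((.445,.009,.325),pose(139))],vmax=.045)
```

```text
3 rows to [0.446 0.26  0.24 ]
{"translation": [-0.0001, -0.0001, -0.072], "angular": [-0.0, 0.001, -0.0]},
{"translation": [0.0, -0.0001, -0.072], "angular": [-0.0, 0.001, -0.0]},
{"translation": [0.0001, -0.0, -0.072], "angular": [-0.0, 0.001, -0.0]},
6 rows to [0.445 0.009 0.325]
{"translation": [-0.0035, -0.0834, -0.0283], "angular": [0.0, 0.0, 0.071]},
{"translation": [-0.0127, -0.0825, -0.0283], "angular": [0.0, 0.0, 0.071]},
{"translation": [-0.0219, -0.0806, -0.0283], "angular": [0.0, 0.0, 0.071]},
{"translation": [-0.0307, -0.0777, -0.0283], "angular": [0.0, 0.0, 0.071]},
{"translation": [-0.0392, -0.0737, -0.0283], "angular": [0.0, 0.0, 0.071]},
{"translation": [-0.0471, -0.0689, -0.0283], "angular": [0.0, 0.0, 0.071]},
```

Call:
{"fn": "step_arm", "kwargs": {
  "increments": [
    {"translation":[0,0,-0.05],"angular":[0,0,0]},
    {"translation":[0,0,-0.08],"angular":[0,0,0]},
    {"translation":[0,0,-0.08],"angular":[0,0,0]}
  ]
}}

```text
clock: 8.38
position: [0.4436, 0.258, 0.2357]
orientation: [[-0.999, 0.045, -0.003], [0.045, 0.999, -0.005], [0.003, -0.006, -1.0]]
force: [-0.4, 1.2, -3.3]
opening: 0.0515
```

Call:
{"fn": "step_arm", "kwargs": {
  "increments": [
    {"translation":[-0.004,-0.083,-0.028],"angular":[0,0,0.071]},
    {"translation":[-0.013,-0.082,-0.028],"angular":[0,0,0.071]},
    {"translation":[-0.022,-0.081,-0.028],"angular":[0,0,0.071]},
    {"translation":[-0.031,-0.078,-0.028],"angular":[0,0,0.071]},
    {"translation":[-0.039,-0.074,-0.028],"angular":[0,0,0.071]},
    {"translation":[-0.047,-0.069,-0.028],"angular":[0,0,0.071]},
    {"translation":[0,0,0],"angular":[0,0,0]}
  ]
}}

```text
clock: 9.25
position: [0.4399, 0.0002, 0.3242]
orientation: [[-0.741, 0.671, -0.003], [0.671, 0.741, -0.005], [-0.001, -0.005, -1.0]]
force: [-1.3, 0.8, -3.4]
opening: 0.0515
```

Run:
```python
from h import *
s=st(); i=camera_info('wrist'); im=snap('wrist','w7'); snap('side','s7')
im=cv2.imread('pics/s7.png'); cv2.imwrite('pics/c12.png',cv2.resize(im[150:270,190:350],(800,600),interpolation=cv2.INTER_CUBIC))
```

```text
t 9.25 p [4.399e-01 2.000e-04 3.242e-01] F [-1.3  0.8 -3.4] open 0.0515
[[-0.741  0.671 -0.003]
 [ 0.671  0.741 -0.005]
 [-0.001 -0.005 -1.   ]]
q [ 0.04 -0.05 -0.18  1.93 -0.01  1.27  0.7 ]
```

View pics/w7.png

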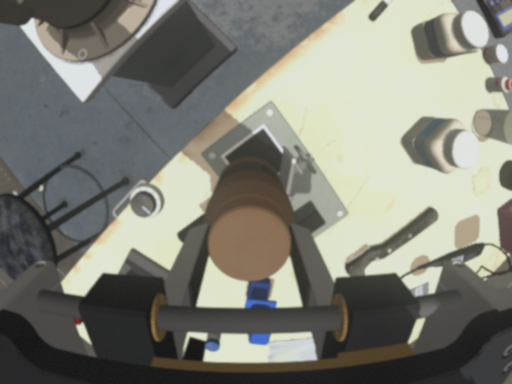

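View pics/c12.png

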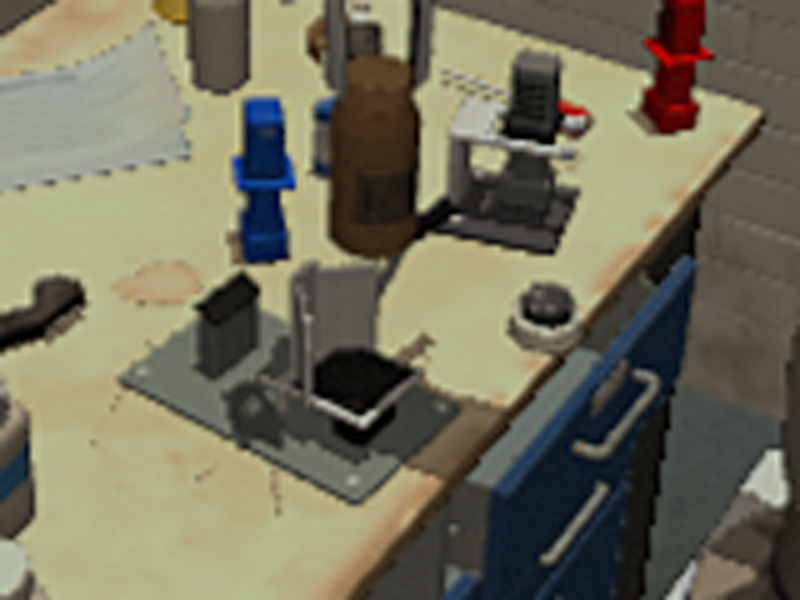

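Call:
{"fn": "step_arm", "kwargs": {
  "increments": [
    {"translation":[0.005,0.02,0.02],"angular":[0,0,-0.027]},
    {"translation":[0,0,0],"angular":[0,0,0]}
  ]
}}

```text
clock: 9.6
position: [0.4442, 0.0146, 0.3115]
orientation: [[-0.777, 0.629, -0.006], [0.629, 0.777, -0.004], [0.003, -0.007, -1.0]]
force: [-0.0, 0.2, -3.5]
opening: 0.0518
```

Run:
```python
from h import *
s=st(); im=snap('wrist','w8')
i=camera_info('wrist')
# overlay predicted plate, lever, pad for O
O=np.array([.447,.009]); a=np.radians(-5.2); X=np.array([np.cos(a),np.sin(a)]); Y=np.array([-np.sin(a),np.cos(a)])
def L(x,y,z): q=O+x*X+y*Y; return np.array([q[0],q[1],z])
b=cv2.resize(im,(1024,768),interpolation=cv2.INTER_CUBIC)
def dr(pts,col):
    q=[tuple((w2px('wrist',p,i)*2+.5).astype(int).tolist()) for p in pts]
    for u,v in zip(q[:-1],q[1:]): cv2.line(b,u,v,col,1)
dr([L(-.065,.075,.008),L(.185,.075,.008),L(.185,-.075,.008),L(-.065,-.075,.008),L(-.065,.075,.008)],(0,0,255))
dr([L(.005,-.086,.142),L(.005,-.138,.142)],(255,0,0)); dr([L(.05,-.08,.042),L(.05,.08,.042)],(0,255,0))
dr([L(.052,0,.14),L(.015,.037,.14)],(255,0,255))
cv2.imwrite('pics/c13.png',b[150:620,280:780])
```

```text
t 9.6 p [0.4442 0.0146 0.3115] F [-0.   0.2 -3.5] open 0.0518
[[-0.777  0.629 -0.006]
 [ 0.629  0.777 -0.004]
 [ 0.003 -0.007 -1.   ]]
q [ 0.02 -0.03 -0.2   1.94 -0.    1.24  0.72]
```

View pics/c13.png

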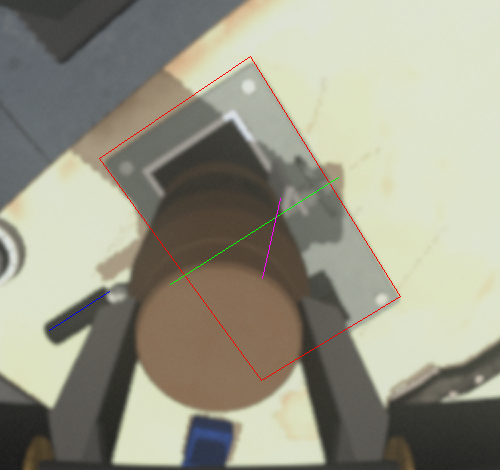

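Call:
{"fn": "step_arm", "kwargs": {
  "increments": [
    {"translation":[-0.012,-0.007,0.02],"angular":[0,0,0]},
    {"translation":[0,0,0.04],"angular":[0,0,0]},
    {"translation":[0,0,0],"angular":[0,0,0]}
  ]
}}

```text
clock: 10.02
position: [0.4467, 0.007, 0.28]
orientation: [[-0.777, 0.629, -0.007], [0.629, 0.777, -0.004], [0.003, -0.007, -1.0]]
force: [0.2, 0.3, -4.5]
opening: 0.0519
```

Run:
```python
from h import *
s=st(); im=snap('side','s9'); cv2.imwrite('pics/c14.png',cv2.resize(im[150:270,190:350],(800,600),interpolation=cv2.INTER_CUBIC))
im=snap('top','t9'); cv2.imwrite('pics/c15.png',cv2.resize(im[150:260,190:310],(654,600),interpolation=cv2.INTER_CUBIC))
```

```text
t 10.03 p [0.4467 0.007  0.28  ] F [ 0.2  0.3 -4.5] open 0.0519
[[-0.777  0.629 -0.007]
 [ 0.629  0.777 -0.004]
 [ 0.003 -0.007 -1.   ]]
q [ 0.03 -0.01 -0.19  1.98  0.    1.18  0.73]
```

View pics/c14.png

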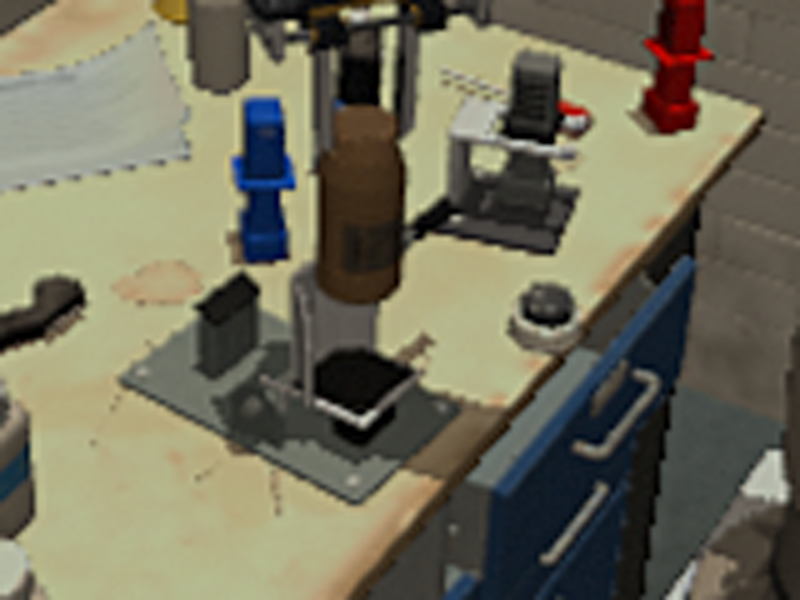

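Call:
{"fn": "step_arm", "kwargs": {
  "increments": [
    {"translation":[0,0,0.05],"angular":[0,0,0]},
    {"translation":[0,0,0.05],"angular":[0,0,0]},
    {"translation":[0,0,0.05],"angular":[0,0,0]},
    {"translation":[0,0,0],"angular":[0,0,0]}
  ]
}}

```text
clock: 10.62
position: [0.4498, 0.007, 0.2083]
orientation: [[-0.777, 0.629, 0.001], [0.629, 0.777, -0.003], [-0.003, -0.002, -1.0]]
force: [-0.1, 0.3, -3.2]
opening: 0.0518
```

Run:
```python
from h import *
s=st(); im=snap('side','s10'); cv2.imwrite('pics/c16.png',cv2.resize(im[150:270,190:350],(800,600),interpolation=cv2.INTER_CUBIC))
```

```text
t 10.62 p [0.4498 0.007  0.2083] F [-0.1  0.3 -3.2] open 0.0518
[[-0.777  0.629  0.001]
 [ 0.629  0.777 -0.003]
 [-0.003 -0.002 -1.   ]]
q [ 0.03  0.06 -0.19  2.08  0.02  1.01  0.71]
```

View pics/c16.png

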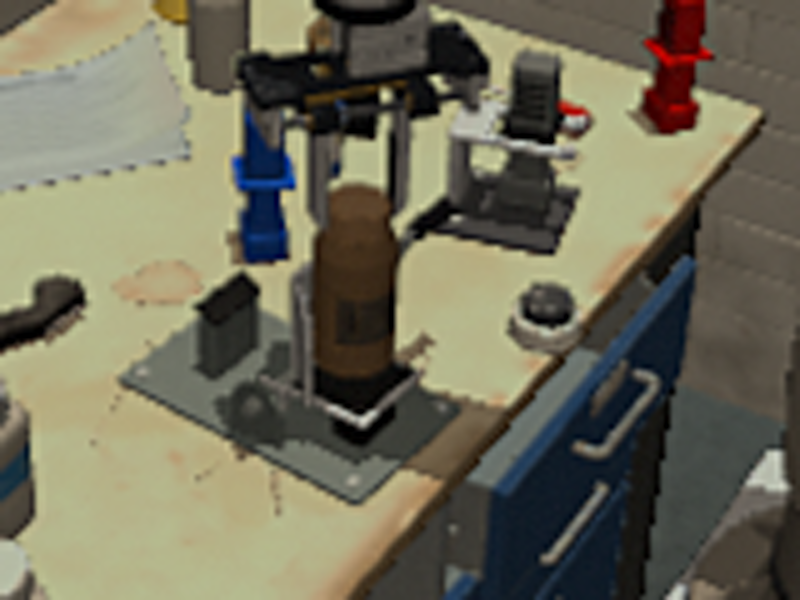

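Call:
{"fn": "step_arm", "kwargs": {
  "increments": [
    {"translation":[0.004,-0.004,0.015],"angular":[0,0,0]},
    {"translation":[0,0,0.015],"angular":[0,0,0]},
    {"translation":[0,0,0],"angular":[0,0,0]}
  ]
}}

```text
clock: 11.05
position: [0.4489, 0.0069, 0.196]
orientation: [[-0.777, 0.63, 0.007], [0.63, 0.777, -0.003], [-0.007, 0.002, -1.0]]
force: [-0.4, 0.7, -3.5]
opening: 0.0513
```

Run:
```python
from h import *
s=st()
```

```text
t 11.05 p [0.4489 0.0069 0.196 ] F [-0.4  0.7 -3.5] open 0.0513
[[-0.777  0.63   0.007]
 [ 0.63   0.777 -0.003]
 [-0.007  0.002 -1.   ]]
q [ 0.03  0.07 -0.19  2.1   0.02  0.97  0.71]
```

Call:
{"fn": "step_arm", "kwargs": {
  "increments": [
    {"translation":[0.004,-0.003,0.012],"angular":[0,0,0]},
    {"translation":[0,0,0.008],"angular":[0,0,0]},
    {"translation":[0,0,0],"angular":[0,0,0]}
  ]
}}

```text
clock: 11.42
position: [0.4467, 0.0069, 0.1859]
orientation: [[-0.777, 0.629, 0.008], [0.629, 0.777, -0.003], [-0.008, 0.002, -1.0]]
force: [-1.7, 0.2, 0.3]
opening: 0.0519
```

Call:
{"fn": "step_arm", "kwargs": {
  "increments": [
    {"translation":[0,0,0],"angular":[0,0,0]},
    {"translation":[0,0,0],"angular":[0,0,0]},
    {"translation":[0,0,0],"angular":[0,0,0]},
    {"translation":[0,0,0],"angular":[0,0,0]}
  ],
  "fingers": 0
}}

```text
clock: 11.92
position: [0.4475, 0.0069, 0.1864]
orientation: [[-0.777, 0.63, 0.009], [0.63, 0.777, -0.003], [-0.009, 0.004, -1.0]]
force: [0.5, 0.5, 0.2]
opening: 0.0879
```

Run:
```python
from h import *
s=st(); im=snap('side','s11'); cv2.imwrite('pics/c17.png',cv2.resize(im[150:270,190:350],(800,600),interpolation=cv2.INTER_CUBIC)); snap('wrist','w11')
plan([((.4467,.0069,.31),None)])
```

```text
t 11.93 p [0.4475 0.0069 0.1864] F [0.5 0.5 0.2] open 0.0879
[[-0.777  0.63   0.009]
 [ 0.63   0.777 -0.003]
 [-0.009  0.004 -1.   ]]
q [ 0.02  0.08 -0.2   2.11  0.02  0.95  0.71]
3 rows to [0.447 0.007 0.31 ]
{"translation": [-0.0003, -0.0, -0.0824], "angular": [0.0, 0.0, 0.0]},
{"translation": [-0.0003, -0.0, -0.0824], "angular": [0.0, 0.0, 0.0]},
{"translation": [-0.0003, -0.0, -0.0824], "angular": [0.0, 0.0, 0.0]},
```

View pics/c17.png

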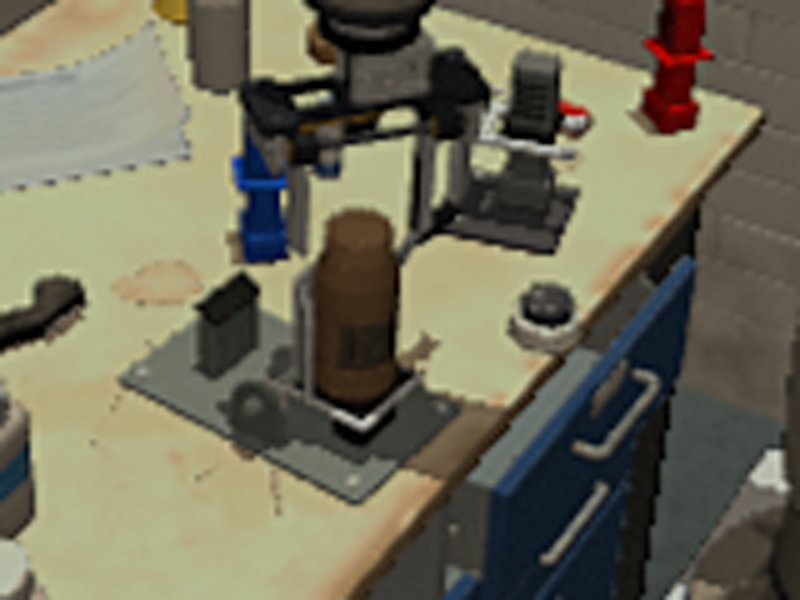

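View pics/w11.png

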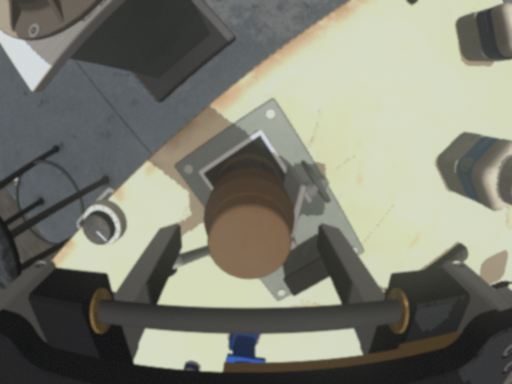

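Call:
{"fn": "step_arm", "kwargs": {
  "increments": [
    {"translation":[0,0,-0.06],"angular":[0,0,0]},
    {"translation":[0,0,-0.09],"angular":[0,0,0]},
    {"translation":[0,0,-0.09],"angular":[0,0,0]},
    {"translation":[0,0,0],"angular":[0,0,0]}
  ]
}}

```text
clock: 12.52
position: [0.4459, 0.0073, 0.3096]
orientation: [[-0.777, 0.629, 0.008], [0.629, 0.777, -0.003], [-0.008, 0.003, -1.0]]
force: [0.6, -0.5, -1.1]
opening: 0.0938
```

Run:
```python
from h import *
s=st(); plan([((.443,-.105,.25),pose(84.8))])
```

```text
t 12.53 p [0.4459 0.0073 0.3096] F [ 0.6 -0.5 -1.1] open 0.0938
[[-0.777  0.629  0.008]
 [ 0.629  0.777 -0.003]
 [-0.008  0.003 -1.   ]]
q [ 0.03 -0.04 -0.19  1.95 -0.    1.23  0.73]
6 rows to [ 0.443 -0.105  0.25 ]
{"translation": [-0.0226, -0.0298, 0.02], "angular": [0.001, 0.001, 0.104]},
{"translation": [-0.0272, -0.0257, 0.02], "angular": [0.001, 0.001, 0.104]},
{"translation": [-0.031, -0.0209, 0.02], "angular": [0.001, 0.001, 0.104]},
{"translation": [-0.034, -0.0155, 0.02], "angular": [0.001, 0.001, 0.104]},
{"translation": [-0.0361, -0.0097, 0.0199], "angular": [0.001, 0.001, 0.104]},
{"translation": [-0.0372, -0.0037, 0.0199], "angular": [0.001, 0.001, 0.104]},
```

Call:
{"fn": "step_arm", "kwargs": {
  "increments": [
    {"translation":[-0.023,-0.03,0],"angular":[0,0,0.104]},
    {"translation":[-0.027,-0.026,0],"angular":[0,0,0.104]},
    {"translation":[-0.031,-0.021,0.02],"angular":[0,0,0.104]},
    {"translation":[-0.034,-0.016,0.02],"angular":[0,0,0.104]},
    {"translation":[-0.036,-0.01,0.03],"angular":[0,0,0.104]},
    {"translation":[-0.037,-0.004,0.03],"angular":[0,0,0.104]},
    {"translation":[0,0,0.02],"angular":[0,0,0]},
    {"translation":[0,0,0],"angular":[0,0,0]}
  ]
}}

```text
clock: 13.52
position: [0.439, -0.1076, 0.2432]
orientation: [[0.116, 0.993, 0.003], [0.993, -0.116, -0.002], [-0.002, 0.004, -1.0]]
force: [0.6, 0.4, 0.2]
opening: 0.0941
```

Run:
```python
from h import *
s=st(); im=snap('wrist','w12'); i=camera_info('wrist')
for p in [(.4429,-.105,.142),(.4453,-.079,.142),(.4405,-.131,.142)]: print(w2px('wrist',p,i))
```

```text
t 13.53 p [ 0.439  -0.1076  0.2432] F [0.6 0.4 0.2] open 0.0941
[[ 0.116  0.993  0.003]
 [ 0.993 -0.116 -0.002]
 [-0.002  0.004 -1.   ]]
q [ 0.17  0.02 -0.08  2.03  0.    1.08 -0.02]
[251.79166324 189.42846661]
[251.20300388 163.36629133]
[252.33795093 214.23632032]
```

View pics/w12.png

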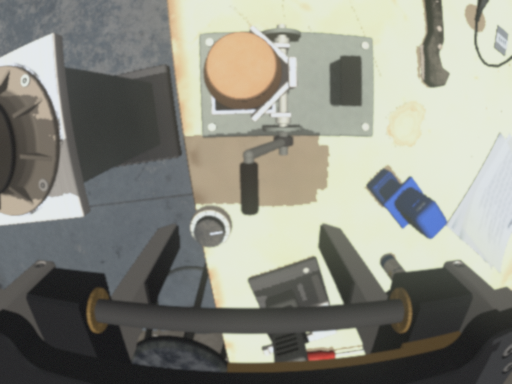

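Run:
```python
from h import *
np.set_printoptions(precision=4,suppress=True)
i=camera_info('wrist')
print('cap',px2plane('wrist',(243.5,68.5),.201,i),'lever',px2plane('wrist',(249.5,188),.142,i),px2plane('wrist',(250,213),.142,i))
C=[px2plane('wrist',u,.008,i) for u in ((200,34),(374,37),(374,135),(202,136))]
print(*C,np.mean(C,0))
print('pin',px2plane('wrist',(282,28),.042,i),px2plane('wrist',(285,150),.042,i))
im=cv2.imread('pics/w12.png'); cv2.imwrite('pics/c18.png',cv2.resize(im[15:165,185:385],(800,600),interpolation=cv2.INTER_CUBIC))
```

```text
cap [0.4485 0.0043 0.201 ] lever [ 0.4408 -0.1033  0.142 ] [ 0.4383 -0.1294  0.142 ]
[0.3951 0.0872 0.008 ] [0.6442 0.0659 0.008 ] [ 0.6302 -0.0812  0.008 ] [ 0.3799 -0.0578  0.008 ] [0.5124 0.0036 0.008 ]
pin [0.5035 0.0734 0.042 ] [ 0.49   -0.0859  0.042 ]
```

View pics/c18.png

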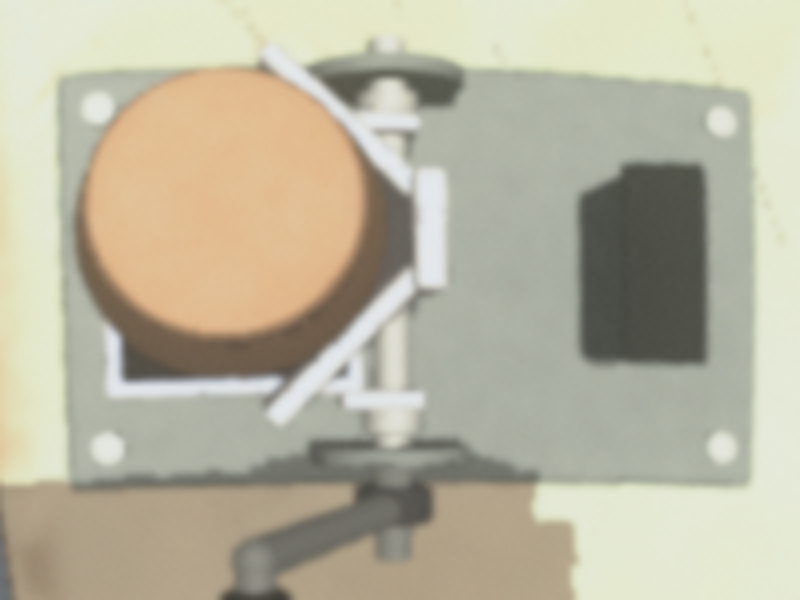

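Run:
```python
from h import *
np.set_printoptions(precision=4,suppress=True)
i=camera_info('wrist'); print(i['T'])
f=lambda c,z: px2plane('wrist',(185+c[0]/4,15+c[1]/4),z,i)
print('apex',f((430,229),.14),'wall ends',f((270,50),.14),f((278,415),.14),'wall ends z.13 ',f((270,50),.13),'cap',f((225,201),.201), 'cap lr', f((85,201),.201),f((365,201),.201),f((225,66),.201),f((225,336),.201))
print('pad front corner', f((110,392),.054), 'discs', f((388,40),.042),f((392,560),.042))
```

```text
[[ 0.9932 -0.1124 -0.0286  0.4481]
 [-0.1159 -0.9508 -0.2872 -0.0239]
 [ 0.0051  0.2886 -0.9575  0.4231]
 [ 0.      0.      0.      1.    ]]
apex [0.494  0.0039 0.14  ] wall ends [0.4617 0.0514 0.14  ] [ 0.4533 -0.0369  0.14  ] wall ends z.13  [0.4622 0.0541 0.13  ] cap [0.4472 0.007  0.201 ] cap lr [0.4216 0.0106 0.201 ] [0.4727 0.0043 0.201 ] [0.4502 0.033  0.201 ] [ 0.4442 -0.0183  0.201 ]
pad front corner [ 0.4044 -0.0272  0.054 ] discs [0.5041 0.0775 0.042 ] [ 0.4867 -0.0922  0.042 ]
```

Call:
{"fn": "step_arm", "kwargs": {
  "increments": [
    {"translation":[0.006,0.003,0.06],"angular":[0,0,0]},
    {"translation":[0,0,0.08],"angular":[0,0,0]},
    {"translation":[0,0,0.07],"angular":[0,0,0]},
    {"translation":[0,0,0.02],"angular":[0,0,0]},
    {"translation":[0,0,0],"angular":[0,0,0]}
  ]
}}

```text
clock: 14.2
position: [0.4451, -0.1021, 0.1293]
orientation: [[0.103, 0.995, 0.01], [0.995, -0.103, -0.003], [-0.001, 0.01, -1.0]]
force: [0.3, -0.3, 0.3]
opening: 0.0941
```

Run:
```python
from h import *
s=st(); im=snap('wrist','w13')
```

```text
t 14.2 p [ 0.4451 -0.1021  0.1293] F [ 0.3 -0.3  0.3] open 0.0941
[[ 0.103  0.995  0.01 ]
 [ 0.995 -0.103 -0.003]
 [-0.001  0.01  -1.   ]]
q [ 0.16  0.16 -0.08  2.16  0.02  0.81 -0.04]
```

View pics/w13.png

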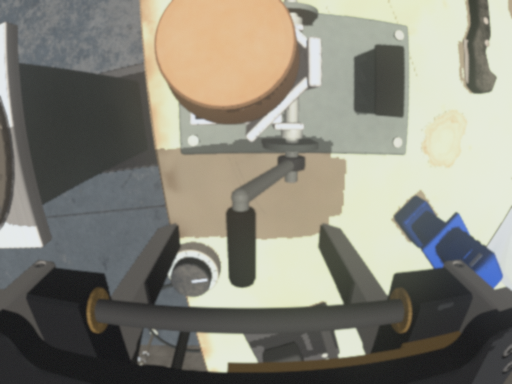

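Call:
{"fn": "step_arm", "kwargs": {
  "increments": [
    {"translation":[0,-0.01,0],"angular":[0,0,0]},
    {"translation":[0,0,0],"angular":[0,0,0]},
    {"translation":[0,0,0],"angular":[0,0,0]},
    {"translation":[0,0,0],"angular":[0,0,0]},
    {"translation":[0,0,0],"angular":[0,0,0]},
    {"translation":[0,0,0],"angular":[0,0,0]},
    {"translation":[0,0,0],"angular":[0,0,0]},
    {"translation":[0,0,0],"angular":[0,0,0]}
  ],
  "fingers": 255,
  "grip_force": 15
}}

```text
clock: 15.25
position: [0.4411, -0.1018, 0.1325]
orientation: [[0.103, 0.995, 0.014], [0.995, -0.103, -0.003], [-0.002, 0.014, -1.0]]
force: [-9.5, 0.6, 8.8]
opening: 0.0177
```

Run:
```python
from h import *
s=st(); im=snap('wrist','w14')
```

```text
t 15.25 p [ 0.4411 -0.1018  0.1325] F [-9.5  0.6  8.8] open 0.0177
[[ 0.103  0.995  0.014]
 [ 0.995 -0.103 -0.003]
 [-0.002  0.014 -1.   ]]
q [ 0.16  0.15 -0.09  2.17  0.02  0.81 -0.04]
```

View pics/w14.png

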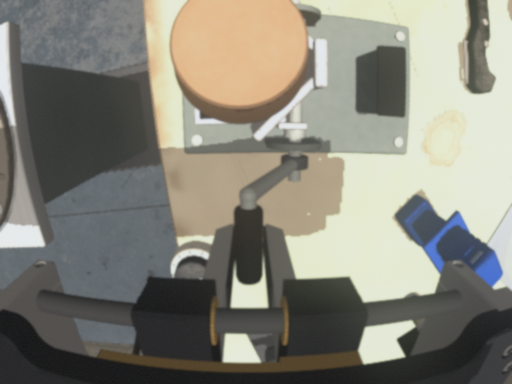

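Call:
{"fn": "step_arm", "kwargs": {
  "increments": [
    {"translation":[0,0.018,-0.007],"angular":[0,0,0]},
    {"translation":[0,0.019,-0.006],"angular":[0,0,0]},
    {"translation":[0,0.019,-0.004],"angular":[0,0,0]},
    {"translation":[0,0.02,-0.002],"angular":[0,0,0]}
  ]
}}

```text
clock: 15.8
position: [0.4726, -0.1053, 0.1412]
orientation: [[0.103, 0.995, 0.001], [0.995, -0.103, -0.002], [-0.002, 0.001, -1.0]]
force: [-7.4, 2.1, 7.4]
opening: 0.0174
```

Call:
{"fn": "step_arm", "kwargs": {
  "increments": [
    {"translation":[0,0.021,-0.002],"angular":[0,0,0]},
    {"translation":[0,0.021,0],"angular":[0,0,0]},
    {"translation":[0,0.021,0.001],"angular":[0,0,0]},
    {"translation":[0,0.021,0.003],"angular":[0,0,0]}
  ]
}}

```text
clock: 16.3
position: [0.5119, -0.1097, 0.1393]
orientation: [[0.104, 0.995, -0.007], [0.995, -0.104, -0.002], [-0.002, -0.007, -1.0]]
force: [-5.1, 0.1, 1.9]
opening: 0.0176
```

Call:
{"fn": "step_arm", "kwargs": {
  "increments": [
    {"translation":[0,0.02,0.005],"angular":[0,0,0]},
    {"translation":[0,0.019,0.007],"angular":[0,0,0]},
    {"translation":[0,0.018,0.008],"angular":[0,0,0]},
    {"translation":[0,0.017,0.01],"angular":[0,0,0]}
  ]
}}

```text
clock: 16.8
position: [0.5506, -0.1138, 0.1228]
orientation: [[0.104, 0.995, -0.008], [0.995, -0.104, -0.001], [-0.002, -0.008, -1.0]]
force: [-2.8, -0.0, 1.4]
opening: 0.0175
```

Call:
{"fn": "step_arm", "kwargs": {
  "increments": [
    {"translation":[0,0.012,0.009],"angular":[0,0,0]},
    {"translation":[0,0.01,0.008],"angular":[0,0,0]},
    {"translation":[0,0.006,0.006],"angular":[0,0,0]}
  ]
}}

```text
clock: 17.18
position: [0.5575, -0.1157, 0.1092]
orientation: [[0.105, 0.994, -0.024], [0.994, -0.105, -0.001], [-0.004, -0.024, -1.0]]
force: [-29.8, 1.6, 26.2]
opening: 0.0195
```

Run:
```python
from h import *
s=st(); im=snap('side','s15'); cv2.imwrite('pics/c19.png',cv2.resize(im[150:270,190:350],(800,600),interpolation=cv2.INTER_CUBIC)); snap('wrist','w15')
```

```text
t 17.18 p [ 0.5575 -0.1157  0.1092] F [-29.8   1.6  26.2] open 0.0195
[[ 0.105  0.994 -0.024]
 [ 0.994 -0.105 -0.001]
 [-0.004 -0.024 -1.   ]]
q [ 0.15  0.38 -0.07  1.91  0.04  0.88 -0.05]
```

View pics/c19.png

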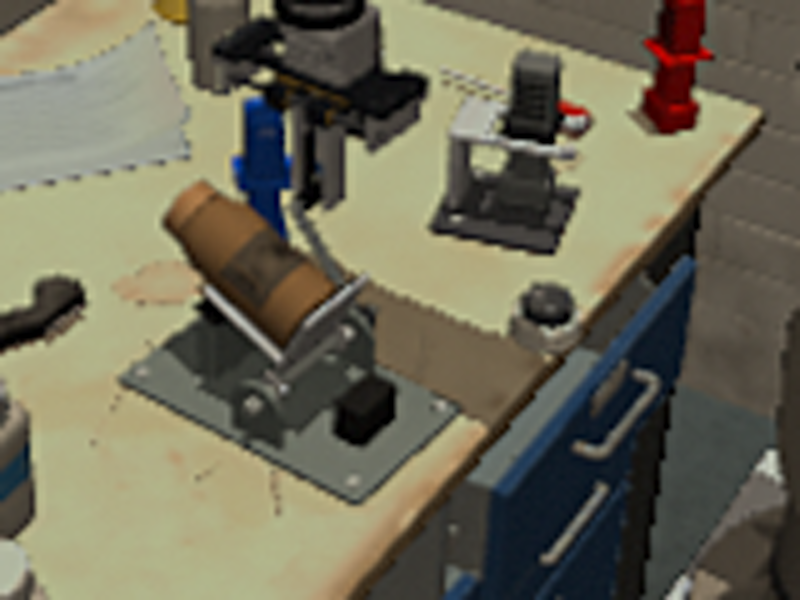

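View pics/w15.png

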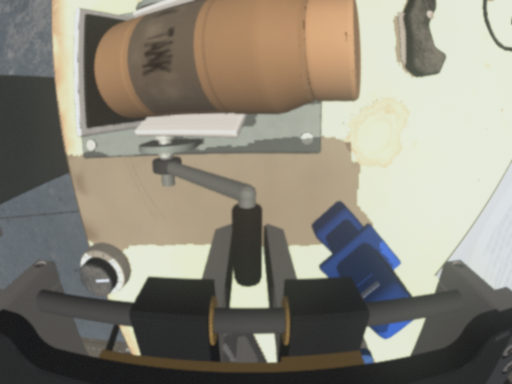

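Call:
{"fn": "step_arm", "kwargs": {
  "increments": [
    {"translation":[0,0,0],"angular":[0,0,0]},
    {"translation":[0,0,0],"angular":[0,0,0]}
  ],
  "fingers": 160
}}

```text
clock: 17.52
position: [0.5569, -0.1159, 0.1082]
orientation: [[0.105, 0.994, -0.026], [0.994, -0.105, -0.001], [-0.004, -0.025, -1.0]]
force: [0.4, 0.1, -0.3]
opening: 0.0334
```

Run:
```python
from h import *
s=st()
```

```text
t 17.52 p [ 0.5569 -0.1159  0.1082] F [ 0.4  0.1 -0.3] open 0.0334
[[ 0.105  0.994 -0.026]
 [ 0.994 -0.105 -0.001]
 [-0.004 -0.025 -1.   ]]
q [ 0.15  0.38 -0.07  1.91  0.04  0.88 -0.05]
```

Call:
{"fn": "step_arm", "kwargs": {
  "increments": [
    {"translation":[0,0,-0.08],"angular":[0,0,0]},
    {"translation":[0,0,-0.11],"angular":[0,0,0]},
    {"translation":[0,0,-0.11],"angular":[0,0,0]},
    {"translation":[0,-0.09,-0.11],"angular":[0,0,0]},
    {"translation":[0,-0.11,-0.08],"angular":[0,0,0]},
    {"translation":[0,0,0],"angular":[0,0,0]}
  ]
}}

```text
clock: 18.27
position: [0.4751, -0.1058, 0.3523]
orientation: [[0.104, 0.994, -0.019], [0.995, -0.104, -0.001], [-0.003, -0.019, -1.0]]
force: [-0.7, -0.4, 0.1]
opening: 0.0354
```

Run:
```python
from h import *
s=st(); np.save('w16T.npy',np.array(camera_info('wrist')['T'])); im=snap('wrist','w16')
```

```text
t 18.27 p [ 0.4751 -0.1058  0.3523] F [-0.7 -0.4  0.1] open 0.0354
[[ 0.104  0.994 -0.019]
 [ 0.995 -0.104 -0.001]
 [-0.003 -0.019 -1.   ]]
q [ 0.15  0.02 -0.07  1.79  0.    1.34 -0.02]
```

View pics/w16.png

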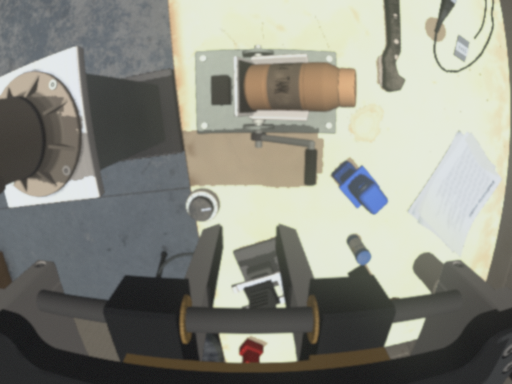

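Run:
```python
from h import *
np.set_printoptions(precision=4,suppress=True)
im=cv2.imread('pics/w16.png'); cv2.imwrite('pics/c20.png',cv2.resize(im[50:125,225:365],(800,429),interpolation=cv2.INTER_CUBIC))
T=np.load('w16T.npy'); i=dict(camera_info('wrist'),T=T)
O=np.array([.447,.0085]); a=np.radians(-5.2); X=np.array([np.cos(a),np.sin(a)]); Y=np.array([-np.sin(a),np.cos(a)])
def L(x,y,z): q=O+x*X+y*Y; return np.array([q[0],q[1],z])
t=1.134
def W(xr,y,zr):  # trough frame coordinates rel. seat
    x,z=xr-.05,zr+.012; return L(.05+x*np.cos(t)+z*np.sin(t),y,.042-x*np.sin(t)+z*np.cos(t))
print('label pos',W(-.030,0,.056),'normal',W(-1.03,0,.056)-W(-.03,0,.056))
print('cam',T[:3,3])
for y in (0,): print('label px',w2px('wrist',W(-.03,0,.056),i),'neck/cap end',w2px('wrist',W(.004,0,.147),i))
for d in (-90,-60,-30,0,30,60,90):
    r=np.radians(d); print(d,[ (w2px('wrist',W(.004-.034*np.cos(r),.034*np.sin(r),z),i)-[225,50])*5.714 for z in (.0335,.056,.0785)])
print('cap crop',(w2px('wrist',W(.004,0,.147),i)-[225,50])*5.714)
```

```text
label pos [0.5245 0.0015 0.1433] normal [-0.4213  0.0383  0.9061]
cam [ 0.487  -0.0222  0.5315]
label px [281.4977  84.9962] neck/cap end [355.3391  87.6585]
-90 [array([284.9778, 345.1246]), array([370.5792, 346.4252]), array([459.0797, 348.6027])]
-60 [array([259.3815, 327.4099]), array([347.961 , 328.1555]), array([439.7937, 329.8537])]
-30 [array([239.0195, 275.1285]), array([330.0616, 274.5441]), array([424.6665, 275.0145])]
0 [array([230.7011, 202.2797]), array([322.8279, 199.9682]), array([418.6513, 198.8079])]
30 [array([237.5532, 132.1737]), array([328.9751, 128.4449]), array([423.9852, 125.9231])]
60 [array([257.0915,  86.8273]), array([346.3151,  82.5315]), array([438.8343,  79.4395])]
90 [array([282.6939,  77.4627]), array([369.0166,  73.4914]), array([458.2844,  70.6689])]
cap crop [744.7577 215.1805]
```

View pics/c20.png

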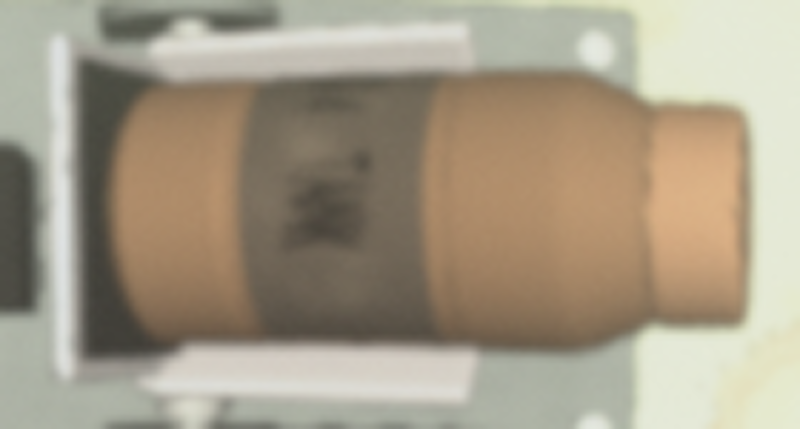

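Run:
```python
from h import *
np.set_printoptions(precision=4,suppress=True)
O=np.array([.447,.0085]); a=np.radians(-5.2); X=np.array([np.cos(a),np.sin(a)]); Y=np.array([-np.sin(a),np.cos(a)])
def L(x,y,z): q=O+x*X+y*Y; return np.array([q[0],q[1],z])
t=1.134
def W(xr,y,zr):
    x,z=xr-.05,zr+.012; return L(.05+x*np.cos(t)+z*np.sin(t),y,.042-x*np.sin(t)+z*np.cos(t))
def unw(nm,i):
    im=cv2.imread(f'pics/{nm}.png'); d=np.arange(-100,101,1.); zs=np.linspace(.1,.01,90)
    m=np.array([[w2px('wrist',W(.004-.034*np.cos(np.radians(q)),.034*np.sin(np.radians(q)),z),i) for q in d] for z in zs]).astype(np.float32)
    u=cv2.resize(cv2.remap(im,m[...,0],m[...,1],cv2.INTER_CUBIC),(603,270))
    for q in range(-80,90,20): cv2.putText(u,str(q),(int((q+100)*3),12),0,.35,(0,0,255)); cv2.line(u,(int((q+100)*3),15),(int((q+100)*3),25),(0,0,255))
    return u
i15=wcam([.5575,-.1157,.1092],[[.105,.994,-.024],[.994,-.105,-.001],[-.004,-.024,-1]])
i16=dict(camera_info('wrist'),T=np.load('w16T.npy'))
cv2.imwrite('pics/c21.png',np.vstack([unw('w15',i15),unw('w16',i16)]))
```

```text
(no output)
```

View pics/c21.png

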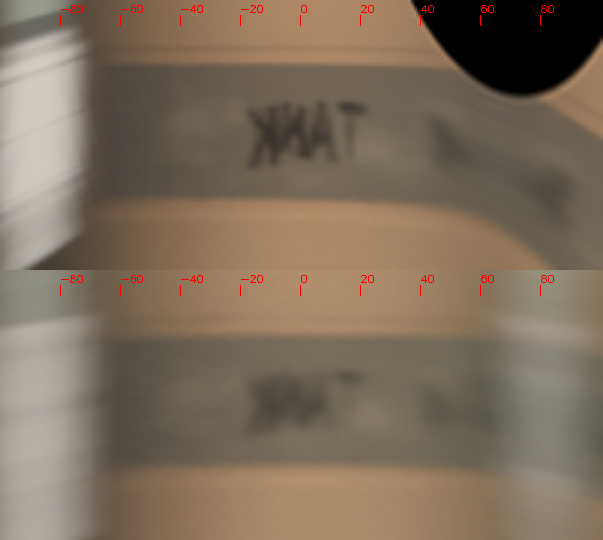

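Run:
```python
from h import *
plan([((.465,-.335,.28),pose(15))])
```

```text
8 rows to [ 0.465 -0.335  0.28 ]
{"translation": [-0.0572, 0.0036, 0.0177], "angular": [-0.001, 0.001, 0.096]},
{"translation": [-0.0561, 0.0122, 0.0176], "angular": [-0.001, 0.001, 0.096]},
{"translation": [-0.0537, 0.0204, 0.0176], "angular": [-0.001, 0.001, 0.096]},
{"translation": [-0.05, 0.0282, 0.0175], "angular": [-0.001, 0.001, 0.096]},
{"translation": [-0.0453, 0.0353, 0.0175], "angular": [-0.001, 0.001, 0.096]},
{"translation": [-0.0395, 0.0417, 0.0175], "angular": [-0.001, 0.001, 0.096]},
{"translation": [-0.0328, 0.0471, 0.0175], "angular": [-0.001, 0.001, 0.096]},
{"translation": [-0.0254, 0.0515, 0.0176], "angular": [-0.001, 0.001, 0.096]},
```

Call:
{"fn": "step_arm", "kwargs": {
  "increments": [
    {"translation":[-0.057,0.004,0.018],"angular":[0,0,0.096]},
    {"translation":[-0.056,0.012,0.018],"angular":[0,0,0.096]},
    {"translation":[-0.054,0.02,0.018],"angular":[0,0,0.096]},
    {"translation":[-0.05,0.028,0.018],"angular":[0,0,0.096]},
    {"translation":[-0.045,0.035,0.018],"angular":[0,0,0.096]},
    {"translation":[-0.04,0.042,0.018],"angular":[0,0,0.096]},
    {"translation":[-0.033,0.047,0.018],"angular":[0,0,0.096]},
    {"translation":[-0.025,0.052,0.018],"angular":[0,0,0.096]}
  ],
  "fingers": 0
}}

```text
clock: 19.32
position: [0.4672, -0.3407, 0.2659]
orientation: [[0.973, 0.227, -0.029], [0.227, -0.974, 0.0], [-0.028, -0.007, -1.0]]
force: [0.4, -0.2, 0.0]
opening: 0.0939
```

Run:
```python
from h import *
s=st(); np.save('w17T.npy',np.array(camera_info('wrist')['T'])); im=snap('wrist','w17')
```

```text
t 19.32 p [ 0.4672 -0.3407  0.2659] F [ 0.4 -0.2  0. ] open 0.0939
[[ 0.973  0.227 -0.029]
 [ 0.227 -0.974  0.   ]
 [-0.028 -0.007 -1.   ]]
q [ 0.35  0.23  0.19  1.75 -0.03  1.19 -0.79]
```

View pics/w17.png

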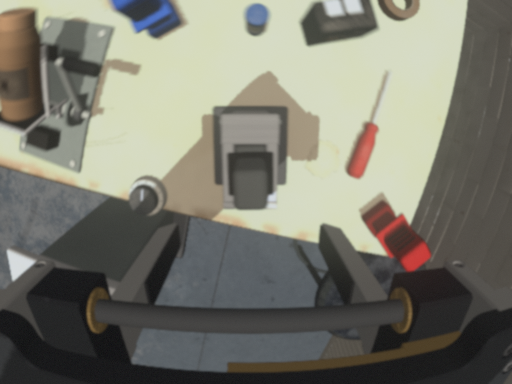

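Run:
```python
import cv2
im=cv2.imread('pics/w17.png'); cv2.imwrite('pics/c22.png',cv2.resize(im[95:225,190:310],(553,600),interpolation=cv2.INTER_CUBIC))
```

```text
(no output)
```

View pics/c22.png

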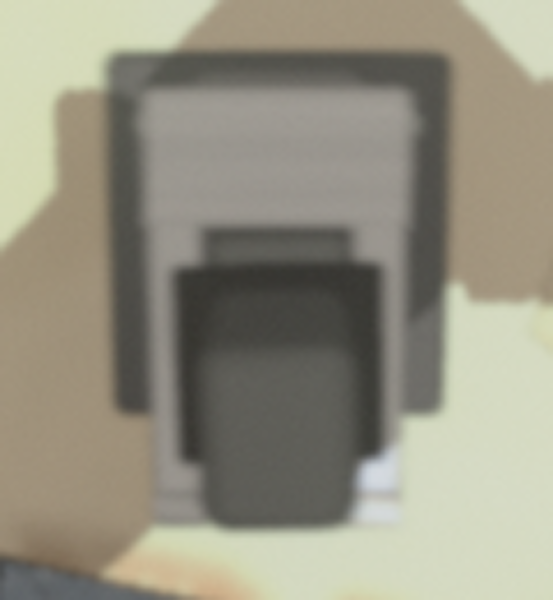

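Run:
```python
from h import *
np.set_printoptions(precision=4,suppress=True)
i=dict(camera_info('wrist'),T=np.load('w17T.npy'))
f=lambda c,z: px2plane('wrist',(190+c[0]/4.615,95+c[1]/4.615),z,i)
print('grip top',f((280,437),.172),[f(c,.172) for c in ((202,437),(358,437),(280,345),(280,528))])
print('collar',f((280.5,363),.107),[f(c,.107) for c in ((178,363),(383,363),(280,265),(280,460))])
A,Bp=f((176,525),.102),f((380,525),.102); print('tips',A,Bp,np.linalg.norm(A-Bp)); d=A-Bp; print('holder yaw',np.degrees(np.arctan2(d[1],d[0]))-90)
a,b=f((145,100),.1),f((413,100),.1); d=a-b; print('rear edge yaw',np.degrees(np.arctan2(d[1],d[0]))-90, (a+b)/2)
a,b=f((108,60),.005),f((450,60),.005); d=a-b; print('base',np.degrees(np.arctan2(d[1],d[0]))-90)
```

```text
grip top [ 0.47   -0.3412  0.172 ] [array([ 0.4663, -0.3255,  0.172 ]), array([ 0.4737, -0.357 ,  0.172 ]), array([ 0.4891, -0.3367,  0.172 ]), array([ 0.4503, -0.3459,  0.172 ])]
collar [ 0.469  -0.3415  0.107 ] [array([ 0.4631, -0.3163,  0.107 ]), array([ 0.475 , -0.3668,  0.107 ]), array([ 0.4935, -0.3356,  0.107 ]), array([ 0.4438, -0.3473,  0.107 ])]
tips [ 0.4179 -0.3249  0.102 ] [ 0.4305 -0.3779  0.102 ] 0.05449389127155169
holder yaw 13.303950753889097
rear edge yaw 13.239571265866047 [ 0.5333 -0.326   0.1   ]
base 13.234041422153894
```

Call:
{"fn": "step_arm", "kwargs": {
  "increments": [
    {"translation":[0.004,0.002,0.03],"angular":[0,0.018,0]},
    {"translation":[0,0,0.07],"angular":[0,0,0]},
    {"translation":[0,0,0.07],"angular":[0,0,0]}
  ]
}}

```text
clock: 19.75
position: [0.4692, -0.3466, 0.1741]
orientation: [[0.977, 0.215, -0.004], [0.215, -0.977, 0.004], [-0.003, -0.005, -1.0]]
force: [0.7, 0.3, 0.1]
opening: 0.094
```

Run:
```python
from h import *
s=st(); plan([((.4695,-.3413,.122),pose(13.3))])
```

```text
t 19.75 p [ 0.4692 -0.3466  0.1741] F [0.7 0.3 0.1] open 0.094
[[ 0.977  0.215 -0.004]
 [ 0.215 -0.977  0.004]
 [-0.003 -0.005 -1.   ]]
q [ 0.37  0.31  0.19  1.85 -0.07  0.99 -0.76]
1 rows to [ 0.47  -0.341  0.122]
{"translation": [0.0031, -0.0098, 0.1041], "angular": [-0.003, 0.002, -0.01]},
```

Call:
{"fn": "step_arm", "kwargs": {
  "increments": [
    {"translation":[0.003,-0.01,0.03],"angular":[-0.003,0.002,-0.01]},
    {"translation":[0,0,0.04],"angular":[0,0,0]},
    {"translation":[0,0,0.032],"angular":[0,0,0]},
    {"translation":[0,0,0],"angular":[0,0,0]}
  ]
}}

```text
clock: 20.25
position: [0.4688, -0.34, 0.1131]
orientation: [[0.972, 0.234, -0.009], [0.234, -0.972, 0.003], [-0.008, -0.005, -1.0]]
force: [-0.2, 0.2, -0.1]
opening: 0.0939
```

Run:
```python
from h import *
s=st(); im=snap('wrist','w18')
```

```text
t 20.25 p [ 0.4688 -0.34    0.1131] F [-0.2  0.2 -0.1] open 0.0939
[[ 0.972  0.234 -0.009]
 [ 0.234 -0.972  0.003]
 [-0.008 -0.005 -1.   ]]
q [ 0.38  0.38  0.17  1.91 -0.08  0.87 -0.74]
```

View pics/w18.png

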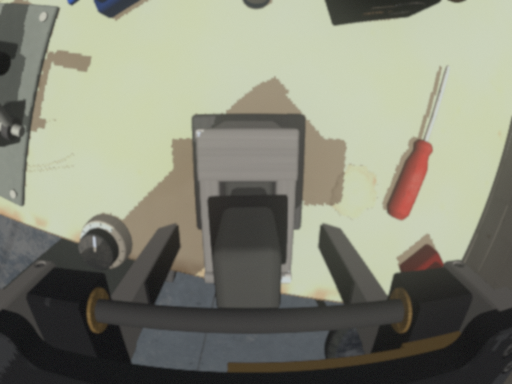

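Call:
{"fn": "step_arm", "kwargs": {
  "increments": [
    {"translation":[0.001,0.002,-0.014],"angular":[0,0.005,0]},
    {"translation":[0,0,0],"angular":[0,0,0]},
    {"translation":[0,0,0],"angular":[0,0,0]},
    {"translation":[0,0,0],"angular":[0,0,0]},
    {"translation":[0,0,0],"angular":[0,0,0]},
    {"translation":[0,0,0],"angular":[0,0,0]},
    {"translation":[0,0,0],"angular":[0,0,0]}
  ],
  "fingers": 255,
  "grip_force": 40
}}

```text
clock: 21.18
position: [0.4712, -0.3419, 0.1239]
orientation: [[0.972, 0.234, 0.003], [0.234, -0.972, 0.003], [0.004, -0.002, -1.0]]
force: [-0.0, 0.4, 1.1]
opening: 0.0339
```

Run:
```python
from h import *
s=st(); im=snap('wrist','w19')
```

```text
t 21.18 p [ 0.4712 -0.3419  0.1239] F [-0.   0.4  1.1] open 0.0339
[[ 0.972  0.234  0.003]
 [ 0.234 -0.972  0.003]
 [ 0.004 -0.002 -1.   ]]
q [ 0.38  0.37  0.17  1.9  -0.09  0.88 -0.74]
```

View pics/w19.png

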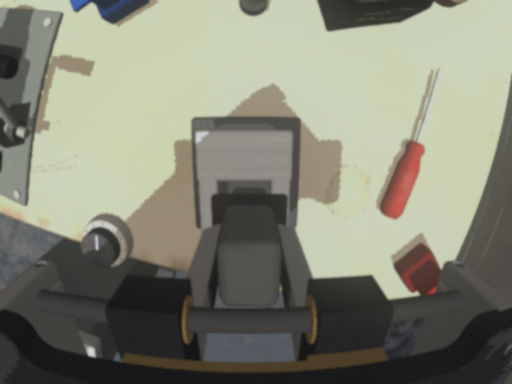

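Call:
{"fn": "step_arm", "kwargs": {
  "increments": [
    {"translation":[0,0,-0.02],"angular":[0,0,0]},
    {"translation":[0,0,-0.014],"angular":[0,0,0]},
    {"translation":[0,0,0],"angular":[0,0,0]}
  ]
}}

```text
clock: 21.6
position: [0.4711, -0.3421, 0.1421]
orientation: [[0.972, 0.234, 0.003], [0.234, -0.972, 0.003], [0.004, -0.002, -1.0]]
force: [0.1, -0.7, -1.6]
opening: 0.0337
```

Run:
```python
from h import *
s=st(); im=snap('side','s20'); cv2.imwrite('pics/c23.png',cv2.resize(im[150:230,240:340],(750,600),interpolation=cv2.INTER_CUBIC))
```

```text
t 21.6 p [ 0.4711 -0.3421  0.1421] F [ 0.1 -0.7 -1.6] open 0.0337
[[ 0.972  0.234  0.003]
 [ 0.234 -0.972  0.003]
 [ 0.004 -0.002 -1.   ]]
q [ 0.38  0.34  0.18  1.89 -0.08  0.91 -0.74]
```

View pics/c23.png

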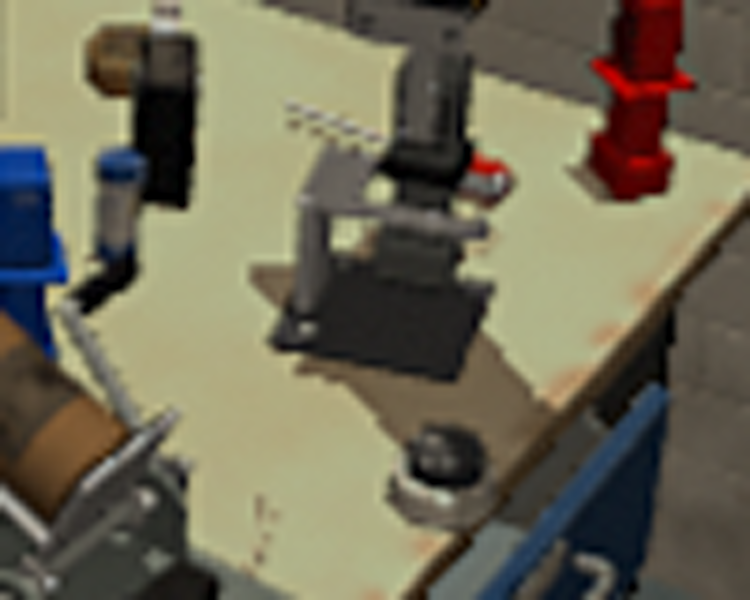

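Call:
{"fn": "step_arm", "kwargs": {
  "increments": [
    {"translation":[-0.03,0,0],"angular":[0,0,0]},
    {"translation":[-0.045,0,0],"angular":[0,0,0]},
    {"translation":[-0.045,0,0],"angular":[0,0,0]}
  ]
}}

```text
clock: 22.02
position: [0.4089, -0.3564, 0.1408]
orientation: [[0.972, 0.235, 0.002], [0.235, -0.972, 0.004], [0.002, -0.003, -1.0]]
force: [0.8, -0.7, -2.3]
opening: 0.0337
```

Call:
{"fn": "step_arm", "kwargs": {
  "increments": [
    {"translation":[-0.045,0,0],"angular":[0,0,0]},
    {"translation":[-0.03,0,0],"angular":[0,0,0]},
    {"translation":[0,0,0],"angular":[0,0,0]}
  ]
}}

```text
clock: 22.4
position: [0.3668, -0.3669, 0.1411]
orientation: [[0.973, 0.231, 0.002], [0.231, -0.973, 0.004], [0.002, -0.003, -1.0]]
force: [0.9, 0.2, -2.1]
opening: 0.0337
```

Run:
```python
from h import *
s=st(); im=snap('side','s21'); cv2.imwrite('pics/c24.png',cv2.resize(im[150:230,240:340],(750,600),interpolation=cv2.INTER_CUBIC))
```

```text
t 22.4 p [ 0.3668 -0.3669  0.1411] F [ 0.9  0.2 -2.1] open 0.0337
[[ 0.973  0.231  0.002]
 [ 0.231 -0.973  0.004]
 [ 0.002 -0.003 -1.   ]]
q [ 0.48  0.25  0.21  2.03 -0.07  0.87 -0.6 ]
```

View pics/c24.png

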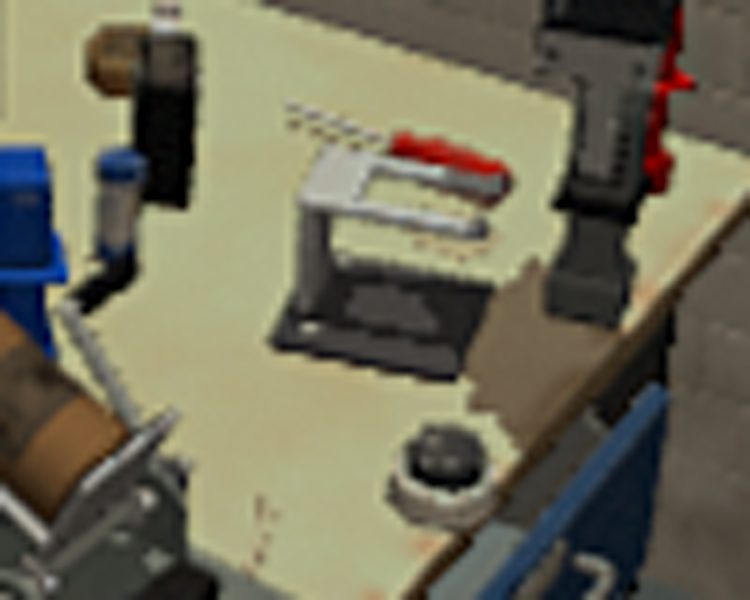

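```bash
cat >> h.py <<'E'
LP=np.array([.525,.0015,.1433]); LN=np.array([-.4213,.0383,.9061]); LN/=np.linalg.norm(LN)
def scanpose(d,az=55,off=.1039,xo=0.0):
    z=-LN; x=np.array([np.cos(np.radians(az)),np.sin(np.radians(az)),0]); x=x-z*(x@z); x/=np.linalg.norm(x); y=np.cross(z,x)
    return LP+(d+off)*LN-xo*x, np.stack([x,y,z],1)
E
python3 - <<'E'
from h import *
print(scanpose(.075))
plan([((.40,-.34,.30),pose(20)),((.42,-.12,.36),pose(45)),scanpose(.12)],vmax=.05,wmax=8)
E
```

```text
(array([0.44962859, 0.00835195, 0.30540309]), array([[ 0.49607726,  0.75921652,  0.42130468],
       [ 0.8461234 , -0.53160913, -0.03830043],
       [ 0.1948911 ,  0.37547572, -0.90611006]]))
4 rows to [ 0.4  -0.34  0.3 ]
{"translation": [0.0191, -0.0095, -0.0794], "angular": [-0.0, -0.0, -0.018]},
{"translation": [0.0193, -0.0088, -0.0794], "angular": [-0.0, -0.0, -0.018]},
{"translation": [0.0195, -0.0082, -0.0794], "angular": [-0.0, -0.0, -0.018]},
{"translation": [0.0196, -0.0076, -0.0794], "angular": [-0.0, -0.0, -0.018]},
5 rows to [ 0.42 -0.12  0.36]
{"translation": [0.0376, -0.08, -0.024], "angular": [0.0, 0.0, -0.056]},
{"translation": [0.0444, -0.0764, -0.024], "angular": [0.0, 0.0, -0.056]},
{"translation": [0.0509, -0.0722, -0.024], "angular": [0.0, 0.0, -0.056]},
{"translation": [0.057, -0.0675, -0.024], "angular": [0.0, 0.0, -0.056]},
{"translation": [0.0627, -0.0623, -0.024], "angular": [0.0, 0.0, -0.056]},
4 rows to [0.431 0.01  0.346]
{"translation": [0.0498, -0.0422, 0.0069], "angular": [-0.058, 0.039, -0.034]},
{"translation": [0.0516, -0.0401, 0.0062], "angular": [-0.058, 0.039, -0.034]},
{"translation": [0.0533, -0.0379, 0.0058], "angular": [-0.058, 0.039, -0.034]},
{"translation": [0.0549, -0.0355, 0.0058], "angular": [-0.058, 0.039, -0.034]},
```

Call:
{"fn": "step_arm", "kwargs": {
  "increments": [
    {"translation":[0,0,-0.06],"angular":[0,0,0]},
    {"translation":[0,0,-0.09],"angular":[0,0,-0.018]},
    {"translation":[0.03,-0.015,-0.08],"angular":[0,0,-0.027]},
    {"translation":[0.03,-0.015,-0.08],"angular":[0,0,-0.027]},
    {"translation":[0.037,-0.08,-0.024],"angular":[0,0,-0.056]},
    {"translation":[0.044,-0.076,-0.024],"angular":[0,0,-0.056]},
    {"translation":[0.051,-0.072,-0.024],"angular":[0,0,-0.056]},
    {"translation":[0.057,-0.067,-0.024],"angular":[0,0,-0.056]}
  ]
}}

```text
clock: 23.45
position: [0.4124, -0.1621, 0.3513]
orientation: [[0.754, 0.657, 0.003], [0.657, -0.754, 0.004], [0.004, -0.001, -1.0]]
force: [0.4, -0.7, -2.7]
opening: 0.0341
```

Run:
```python
from h import *
st()
plan([((.42,-.12,.36),pose(47)),scanpose(.12)],vmax=.045,wmax=7)
```

```text
t 23.45 p [ 0.4124 -0.1621  0.3513] F [ 0.4 -0.7 -2.7] open 0.0341
[[ 0.754  0.657  0.003]
 [ 0.657 -0.754  0.004]
 [ 0.004 -0.001 -1.   ]]
q [ 0.24 -0.07 -0.    1.89 -0.    1.32 -0.62]
1 rows to [ 0.42 -0.12  0.36]
{"translation": [0.0668, -0.0535, -0.0171], "angular": [-0.0, -0.003, -0.066]},
4 rows to [0.431 0.01  0.346]
{"translation": [0.0512, -0.0405, 0.0069], "angular": [-0.059, 0.038, -0.028]},
{"translation": [0.0526, -0.0387, 0.0063], "angular": [-0.059, 0.038, -0.028]},
{"translation": [0.0539, -0.0369, 0.006], "angular": [-0.059, 0.038, -0.028]},
{"translation": [0.0552, -0.0351, 0.0059], "angular": [-0.059, 0.038, -0.028]},
```

Call:
{"fn": "step_arm", "kwargs": {
  "increments": [
    {"translation":[0.067,-0.053,-0.017],"angular":[0,0,-0.066]},
    {"translation":[0.051,-0.04,0],"angular":[-0.059,0.038,-0.028]},
    {"translation":[0.053,-0.039,0],"angular":[-0.059,0.038,-0.028]},
    {"translation":[0.054,-0.037,0.006],"angular":[-0.059,0.038,-0.028]},
    {"translation":[0.055,-0.035,0.006],"angular":[-0.059,0.038,-0.028]},
    {"translation":[0,0,0],"angular":[0,0,0]}
  ]
}}

```text
clock: 24.2
position: [0.4327, 0.0241, 0.356]
orientation: [[0.471, 0.762, 0.444], [0.857, -0.515, -0.026], [0.209, 0.393, -0.896]]
force: [0.6, -0.6, -1.6]
opening: 0.0338
```

Run:
```python
from h import *
st(); snap('wrist','w22'); im=snap('side','s22'); cv2.imwrite('pics/c25.png',cv2.resize(im[90:270,190:350],(533,600),interpolation=cv2.INTER_CUBIC))
plan([scanpose(.12)],vmax=.045,wmax=7)
```

```text
t 24.2 p [0.4327 0.0241 0.356 ] F [ 0.6 -0.6 -1.6] open 0.0338
[[ 0.471  0.762  0.444]
 [ 0.857 -0.515 -0.026]
 [ 0.209  0.393 -0.896]]
q [ 0.07 -0.38 -0.29  2.18  0.02  0.88 -0.78]
1 rows to [0.431 0.01  0.346]
{"translation": [-0.0279, -0.0002, 0.0164], "angular": [0.008, -0.014, 0.01]},
```

View pics/w22.png

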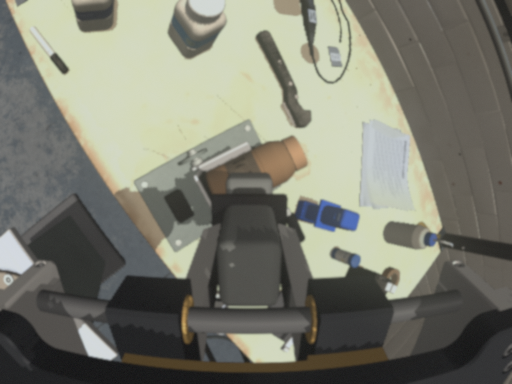

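View pics/c25.png

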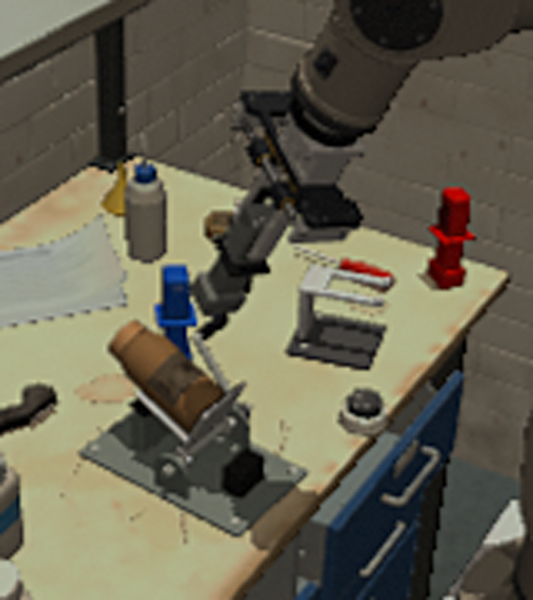

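Run:
```python
from h import *
plan([scanpose(.11),scanpose(.08)],vmax=.02,wmax=2)
```

```text
2 rows to [0.435 0.01  0.337]
{"translation": [-0.0142, -0.0002, 0.0182], "angular": [0.004, -0.007, 0.005]},
{"translation": [-0.014, 0.0, 0.0184], "angular": [0.004, -0.007, 0.005]},
2 rows to [0.448 0.009 0.31 ]
{"translation": [0.0, 0.0, 0.03], "angular": [0.0, 0.0, 0.0]},
{"translation": [0.0, 0.0, 0.03], "angular": [0.0, 0.0, -0.0]},
```

Call:
{"fn": "step_arm", "kwargs": {
  "increments": [
    {"translation":[-0.014,0,0.018],"angular":[0.004,-0.007,0.005]},
    {"translation":[-0.014,0,0.018],"angular":[0.004,-0.007,0.005]},
    {"translation":[0,0,0.02],"angular":[0,0,0]},
    {"translation":[0,0,0],"angular":[0,0,0]}
  ]
}}

```text
clock: 24.8
position: [0.4404, 0.0068, 0.3255]
orientation: [[0.502, 0.758, 0.417], [0.843, -0.536, -0.039], [0.194, 0.371, -0.908]]
force: [-1.1, -0.0, -1.0]
opening: 0.0339
```

Run:
```python
from h import *
st(); plan([scanpose(.08)],vmax=.02,wmax=2)
```

```text
t 24.8 p [0.4404 0.0068 0.3255] F [-1.1 -0.  -1. ] open 0.0339
[[ 0.502  0.758  0.417]
 [ 0.843 -0.536 -0.039]
 [ 0.194  0.371 -0.908]]
q [ 0.09 -0.33 -0.28  2.21  0.04  0.84 -0.79]
1 rows to [0.448 0.009 0.31 ]
{"translation": [0.0041, -0.0025, 0.0341], "angular": [-0.002, 0.002, -0.003]},
```

Call:
{"fn": "step_arm", "kwargs": {
  "increments": [
    {"translation":[0.004,-0.002,0.018],"angular":[0,0,0]},
    {"translation":[0,0,0.016],"angular":[0,0,0]},
    {"translation":[0,0,0],"angular":[0,0,0]},
    {"translation":[0,0,0],"angular":[0,0,0]}
  ]
}}

```text
clock: 25.3
position: [0.4484, 0.0087, 0.309]
orientation: [[0.501, 0.758, 0.417], [0.843, -0.536, -0.039], [0.194, 0.371, -0.908]]
force: [-0.4, -0.6, -0.6]
opening: 0.0338
```

Run:
```python
from h import *
s=st(); p=np.array(s['position']); M=np.array(s['orientation'])
w=p+.1039*M[:,2]-.0015*M[:,0]; print('window',w,'label in scanner-ish (tool) frame',M.T@(LP-w), 'angle',np.degrees(np.arccos(-M[:,2]@LN)))
snap('wrist','w23'); im=snap('side','s23'); cv2.imwrite('pics/c26.png',cv2.resize(im[150:260,200:300],(545,600),interpolation=cv2.INTER_CUBIC))
im=snap('top','t23'); cv2.imwrite('pics/c27.png',cv2.resize(im[120:260,190:330],(600,600),interpolation=cv2.INTER_CUBIC))
i=camera_info('side'); 
for q in (LP,w,LP+.075*LN): print((w2px('side',q,i)-[200,150])*5.45)
```

```text
t 25.3 p [0.4484 0.0087 0.309 ] F [-0.4 -0.6 -0.6] open 0.0338
[[ 0.501  0.758  0.417]
 [ 0.843 -0.536 -0.039]
 [ 0.194  0.371 -0.908]]
q [ 0.1  -0.3  -0.3   2.22  0.05  0.79 -0.81]
window [0.4908923  0.00340736 0.21434926] label in scanner-ish (tool) frame [0.00172483 0.00054489 0.07881433] angle 0.3021072499725502
[245.52352927 273.94185833]
[285.38425079 209.02035198]
[281.57520406 212.18712527]
```

View pics/c26.png

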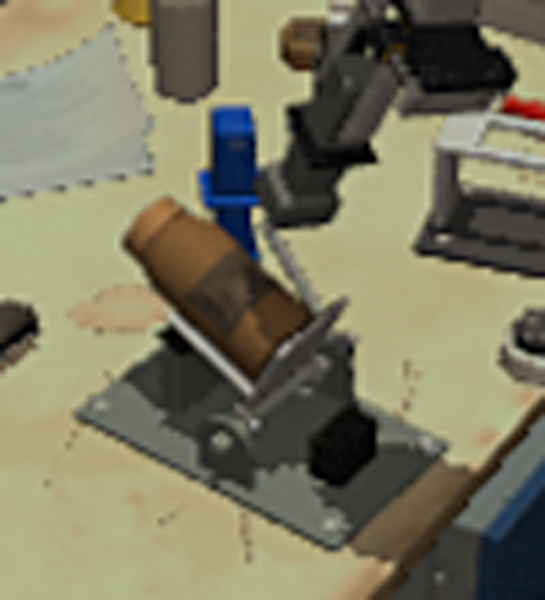

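View pics/w23.png

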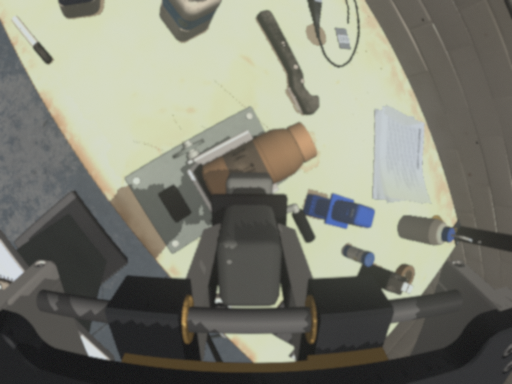

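Call:
{"fn": "step_arm", "kwargs": {
  "increments": [
    {"translation":[0,0,0],"angular":[0,0,0]},
    {"translation":[0,0,0],"angular":[0,0,0]},
    {"translation":[0,0,0],"angular":[0,0,0]},
    {"translation":[0,0,0],"angular":[0,0,0]},
    {"translation":[0,0,0],"angular":[0,0,0]},
    {"translation":[0,0,0],"angular":[0,0,0]},
    {"translation":[0,0,0],"angular":[0,0,0]},
    {"translation":[0,0,0],"angular":[0,0,0]}
  ]
}}

```text
clock: 26.45
position: [0.4484, 0.0087, 0.3097]
orientation: [[0.501, 0.758, 0.418], [0.843, -0.536, -0.039], [0.194, 0.372, -0.908]]
force: [-0.3, -1.0, -1.3]
opening: 0.034
```

Call:
{"fn": "step_arm", "kwargs": {
  "increments": [
    {"translation":[0,0,0],"angular":[0,0,0]},
    {"translation":[0,0,0],"angular":[0,0,0]},
    {"translation":[0,0,0],"angular":[0,0,0]},
    {"translation":[0,0,0],"angular":[0,0,0]},
    {"translation":[0,0,0],"angular":[0,0,0]},
    {"translation":[0,0,0],"angular":[0,0,0]},
    {"translation":[0,0,0],"angular":[0,0,0]},
    {"translation":[0,0,0],"angular":[0,0,0]}
  ]
}}

```text
clock: 27.45
position: [0.4484, 0.0087, 0.3096]
orientation: [[0.501, 0.758, 0.418], [0.843, -0.536, -0.039], [0.194, 0.372, -0.908]]
force: [-0.2, -0.6, -2.5]
opening: 0.0338
```

Call:
{"fn": "step_arm", "kwargs": {
  "increments": [
    {"translation":[0,0,0],"angular":[0,0,0]},
    {"translation":[0,0,0],"angular":[0,0,0]},
    {"translation":[0,0,0],"angular":[0,0,0]},
    {"translation":[0,0,0],"angular":[0,0,0]}
  ]
}}

```text
clock: 27.95
position: [0.4484, 0.0087, 0.3097]
orientation: [[0.501, 0.758, 0.418], [0.843, -0.536, -0.039], [0.194, 0.372, -0.908]]
force: [-0.9, -0.3, -2.5]
opening: 0.0339
```

View pics/c27.png

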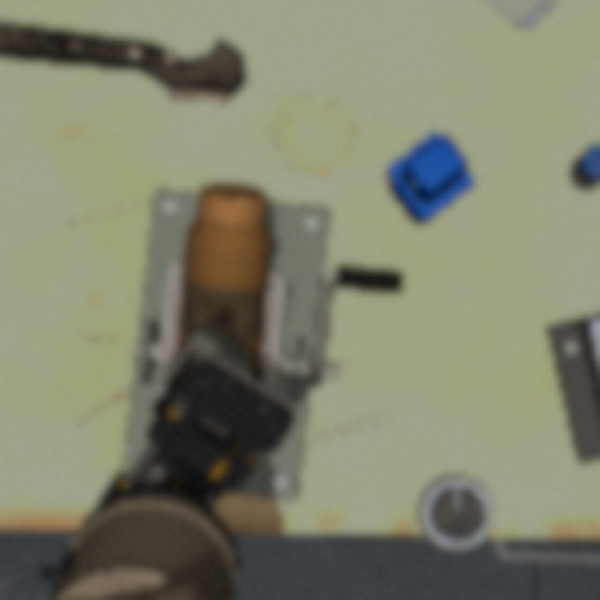

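Run:
```python
from h import *
plan([scanpose(.14),((.42,-.12,.36),pose(47)),((.40,-.26,.34),pose(30)),((.37,-.366,.27),pose(13.5))],vmax=.05,wmax=8)
```

```text
2 rows to [0.422 0.011 0.364]
{"translation": [-0.0007, -0.0007, -0.0606], "angular": [-0.001, 0.001, -0.002]},
{"translation": [-0.0006, -0.0006, -0.0606], "angular": [-0.001, 0.001, -0.002]},
4 rows to [ 0.42 -0.12  0.36]
{"translation": [-0.0563, 0.0331, 0.004], "angular": [0.059, -0.038, 0.028]},
{"translation": [-0.0546, 0.036, 0.0041], "angular": [0.059, -0.038, 0.028]},
{"translation": [-0.0527, 0.0387, 0.0038], "angular": [0.059, -0.038, 0.028]},
{"translation": [-0.0507, 0.0413, 0.0031], "angular": [0.059, -0.038, 0.028]},
3 rows to [ 0.4  -0.26  0.34]
{"translation": [-0.0774, 0.0539, 0.0133], "angular": [-0.0, 0.0, 0.063]},
{"translation": [-0.0717, 0.0613, 0.0133], "angular": [-0.0, 0.0, 0.063]},
{"translation": [-0.0653, 0.0681, 0.0133], "angular": [-0.0, 0.0, 0.063]},
3 rows to [ 0.37  -0.366  0.27 ]
{"translation": [-0.0527, 0.0512, 0.0467], "angular": [0.0, 0.0, 0.061]},
{"translation": [-0.0475, 0.056, 0.0467], "angular": [0.0, 0.0, 0.061]},
{"translation": [-0.0419, 0.0603, 0.0467], "angular": [0.0, 0.0, 0.061]},
```

Call:
{"fn": "step_arm", "kwargs": {
  "increments": [
    {"translation":[0,0,-0.05],"angular":[0,0,0]},
    {"translation":[0,0,-0.06],"angular":[0,0,0]},
    {"translation":[-0.056,0.033,0],"angular":[0.059,-0.038,0.028]},
    {"translation":[-0.055,0.036,0.004],"angular":[0.059,-0.038,0.028]},
    {"translation":[-0.053,0.039,0.004],"angular":[0.059,-0.038,0.028]},
    {"translation":[-0.051,0.041,0.003],"angular":[0.059,-0.038,0.028]}
  ]
}}

```text
clock: 28.7
position: [0.4201, -0.1217, 0.3607]
orientation: [[0.684, 0.729, -0.014], [0.729, -0.684, 0.001], [-0.009, -0.011, -1.0]]
force: [0.6, 0.5, -1.5]
opening: 0.034
```

Call:
{"fn": "step_arm", "kwargs": {
  "increments": [
    {"translation":[-0.077,0.054,0.013],"angular":[0,0,0.063]},
    {"translation":[-0.072,0.061,0.013],"angular":[0,0,0.063]},
    {"translation":[-0.065,0.068,0.013],"angular":[0,0,0.063]}
  ]
}}

```text
clock: 29.08
position: [0.4006, -0.2653, 0.34]
orientation: [[0.871, 0.492, -0.017], [0.492, -0.871, 0.002], [-0.014, -0.01, -1.0]]
force: [1.3, -0.2, -1.8]
opening: 0.0338
```

Run:
```python
from h import *
st(); plan([((.37,-.366,.24),pose(13.5))],vmax=.045,wmax=8)
```

```text
t 29.07 p [ 0.4006 -0.2653  0.34  ] F [ 1.3 -0.2 -1.8] open 0.0338
[[ 0.871  0.492 -0.017]
 [ 0.492 -0.871  0.002]
 [-0.014 -0.01  -1.   ]]
q [ 0.33  0.01  0.12  1.84  0.01  1.31 -0.61]
4 rows to [ 0.37  -0.366  0.24 ]
{"translation": [-0.0374, 0.0368, 0.0502], "angular": [-0.001, 0.002, 0.044]},
{"translation": [-0.0349, 0.0392, 0.0501], "angular": [-0.001, 0.002, 0.044]},
{"translation": [-0.0323, 0.0415, 0.0501], "angular": [-0.001, 0.002, 0.044]},
{"translation": [-0.0296, 0.0435, 0.05], "angular": [-0.001, 0.002, 0.044]},
```

Call:
{"fn": "step_arm", "kwargs": {
  "increments": [
    {"translation":[-0.038,0.037,0.05],"angular":[0,0.002,0.044]},
    {"translation":[-0.036,0.039,0.05],"angular":[0,0.002,0.044]},
    {"translation":[-0.033,0.041,0.05],"angular":[0,0.002,0.044]},
    {"translation":[-0.031,0.043,0.05],"angular":[0,0.003,0.044]},
    {"translation":[0,0,0],"angular":[0,0,0]}
  ]
}}

```text
clock: 29.7
position: [0.3653, -0.3731, 0.2364]
orientation: [[0.976, 0.22, -0.003], [0.22, -0.976, 0.005], [-0.002, -0.005, -1.0]]
force: [-0.0, 0.0, -1.4]
opening: 0.0337
```

Run:
```python
from h import *
st(); plan([((.3665,-.367,.142),pose(13.5))],vmax=.04,wmax=8)
```

```text
t 29.7 p [ 0.3653 -0.3731  0.2364] F [-0.   0.  -1.4] open 0.0337
[[ 0.976  0.22  -0.003]
 [ 0.22  -0.976  0.005]
 [-0.002 -0.005 -1.   ]]
q [ 0.46  0.15  0.24  1.92 -0.04  1.09 -0.63]
3 rows to [ 0.366 -0.367  0.142]
{"translation": [0.0018, -0.0035, 0.063], "angular": [-0.001, 0.0, -0.003]},
{"translation": [0.0018, -0.0036, 0.063], "angular": [-0.001, 0.0, -0.003]},
{"translation": [0.0017, -0.0037, 0.0629], "angular": [-0.001, 0.0, -0.003]},
```

Call:
{"fn": "step_arm", "kwargs": {
  "increments": [
    {"translation":[0.002,-0.004,0.063],"angular":[0,0,-0.003]},
    {"translation":[0.002,-0.004,0.063],"angular":[0,0,-0.003]},
    {"translation":[0.001,-0.003,0.055],"angular":[0,0,-0.003]},
    {"translation":[0,0,0],"angular":[0,0,0]}
  ]
}}

```text
clock: 30.2
position: [0.3693, -0.366, 0.1459]
orientation: [[0.971, 0.239, 0.0], [0.239, -0.971, 0.003], [0.001, -0.003, -1.0]]
force: [0.5, 0.6, -0.5]
opening: 0.0336
```

Run:
```python
from h import *
st(); plan([((.3665,-.367,.142),pose(13.5)),((.4712,-.342,.142),pose(13.5))],vmax=.022,wmax=8)
```

```text
t 30.2 p [ 0.3693 -0.366   0.1459] F [ 0.5  0.6 -0.5] open 0.0336
[[ 0.971  0.239  0.   ]
 [ 0.239 -0.971  0.003]
 [ 0.001 -0.003 -1.   ]]
q [ 0.47  0.24  0.22  2.02 -0.07  0.89 -0.6 ]
1 rows to [ 0.366 -0.367  0.142]
{"translation": [-0.0059, 0.0006, 0.0078], "angular": [-0.002, -0.001, 0.003]},
5 rows to [ 0.471 -0.342  0.142]
{"translation": [0.0431, 0.0001, 0.0], "angular": [0.0, 0.0, 0.0]},
{"translation": [0.0431, 0.0001, 0.0], "angular": [0.0, 0.0, 0.0]},
{"translation": [0.0431, 0.0001, 0.0], "angular": [0.0, 0.0, 0.0]},
{"translation": [0.0431, 0.0001, 0.0], "angular": [0.0, 0.0, 0.0]},
{"translation": [0.0431, 0.0001, 0.0], "angular": [0.0, 0.0, 0.0]},
```

Call:
{"fn": "step_arm", "kwargs": {
  "increments": [
    {"translation":[0.03,0,0.006],"angular":[0,0,0]},
    {"translation":[0.035,0.001,0],"angular":[0,0,0]},
    {"translation":[0,0,0],"angular":[0,0,0]}
  ]
}}

```text
clock: 30.58
position: [0.4062, -0.3586, 0.1462]
orientation: [[0.971, 0.24, 0.004], [0.24, -0.971, 0.001], [0.005, 0.0, -1.0]]
force: [-1.0, 0.1, -1.9]
opening: 0.0339
```

Run:
```python
from h import *
st(); plan([((.4712,-.342,.141),pose(13.5))],vmax=.022,wmax=8); im=snap('side','s25'); cv2.imwrite('pics/c28.png',cv2.resize(im[140:230,240:340],(667,600),interpolation=cv2.INTER_CUBIC)); snap('wrist','w25')
```

```text
t 30.57 p [ 0.4062 -0.3586  0.1462] F [-1.   0.1 -1.9] open 0.0339
[[ 0.971  0.24   0.004]
 [ 0.24  -0.971  0.001]
 [ 0.005  0.    -1.   ]]
q [ 0.43  0.28  0.21  1.98 -0.08  0.89 -0.65]
4 rows to [ 0.471 -0.342  0.141]
{"translation": [0.0336, -0.0003, 0.0027], "angular": [0.0, -0.001, 0.001]},
{"translation": [0.0336, -0.0003, 0.0027], "angular": [0.0, -0.001, 0.001]},
{"translation": [0.0336, -0.0004, 0.0027], "angular": [0.0, -0.001, 0.001]},
{"translation": [0.0336, -0.0004, 0.0026], "angular": [0.0, -0.001, 0.001]},
```

View pics/c28.png

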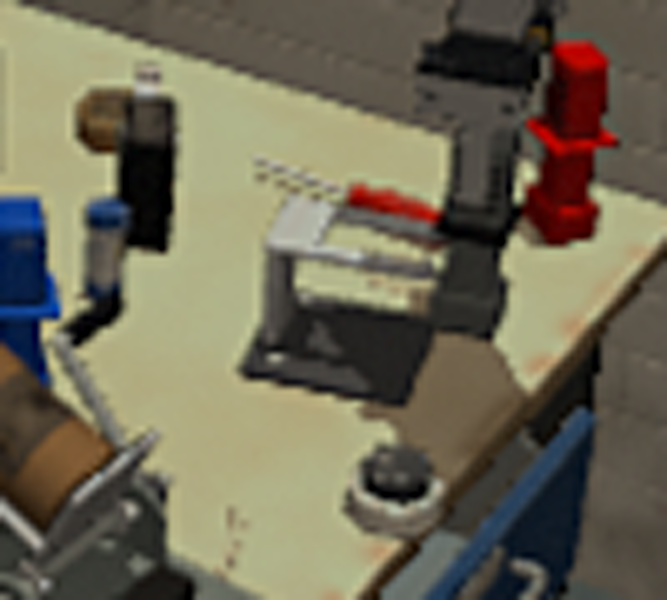

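View pics/w25.png

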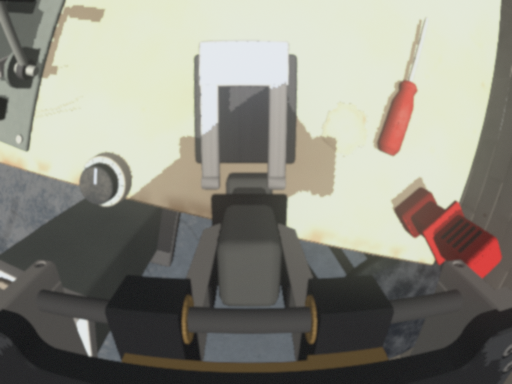

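Call:
{"fn": "step_arm", "kwargs": {
  "increments": [
    {"translation":[0,-0.006,0.006],"angular":[0,0,0]},
    {"translation":[0,0,0],"angular":[0,0,0]}
  ]
}}

```text
clock: 30.92
position: [0.403, -0.3562, 0.1429]
orientation: [[0.971, 0.238, 0.003], [0.238, -0.971, 0.001], [0.004, -0.0, -1.0]]
force: [-0.3, 1.4, -1.8]
opening: 0.0341
```

Run:
```python
from h import *
st(); im=snap('wrist','w26'); cv2.imwrite('pics/c29.png',cv2.resize(im[30:230,160:340],(540,600),interpolation=cv2.INTER_CUBIC))
```

```text
t 30.93 p [ 0.403  -0.3562  0.1429] F [-0.3  1.4 -1.8] open 0.0341
[[ 0.971  0.238  0.003]
 [ 0.238 -0.971  0.001]
 [ 0.004 -0.    -1.   ]]
q [ 0.43  0.27  0.21  1.99 -0.08  0.89 -0.65]
```

View pics/c29.png

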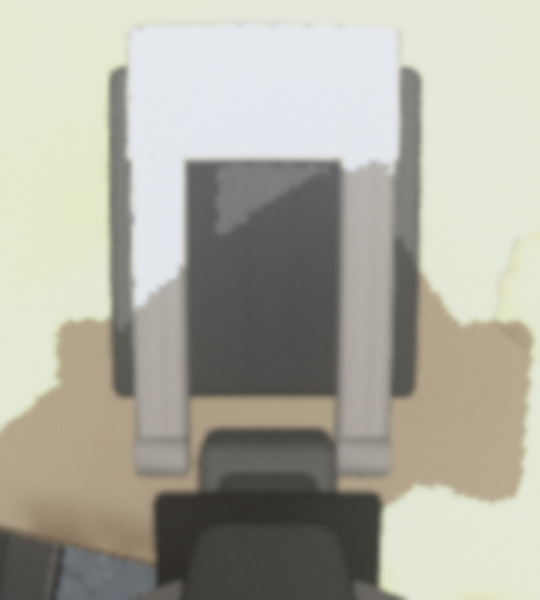

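Call:
{"fn": "step_arm", "kwargs": {
  "increments": [
    {"translation":[0.035,0,0],"angular":[0,0,0]},
    {"translation":[0.04,0,0],"angular":[0,0,0]},
    {"translation":[0.035,0,0],"angular":[0,0,0]}
  ]
}}

```text
clock: 31.35
position: [0.4594, -0.343, 0.1436]
orientation: [[0.972, 0.236, 0.004], [0.236, -0.972, 0.001], [0.004, 0.0, -1.0]]
force: [0.5, 0.0, -2.3]
opening: 0.0337
```

Run:
```python
from h import *
st(); plan([((.4712,-.342,.141),pose(13.5))],vmax=.022,wmax=8)
im=snap('wrist','w27'); cv2.imwrite('pics/c30.png',cv2.resize(im[30:230,160:340],(540,600),interpolation=cv2.INTER_CUBIC))
```

```text
t 31.35 p [ 0.4594 -0.343   0.1436] F [ 0.5  0.  -2.3] open 0.0337
[[ 0.972  0.236  0.004]
 [ 0.236 -0.972  0.001]
 [ 0.004  0.    -1.   ]]
q [ 0.38  0.33  0.19  1.91 -0.08  0.91 -0.73]
1 rows to [ 0.471 -0.342  0.141]
{"translation": [0.0233, 0.0037, 0.0053], "angular": [0.0, -0.003, 0.002]},
```

View pics/c30.png

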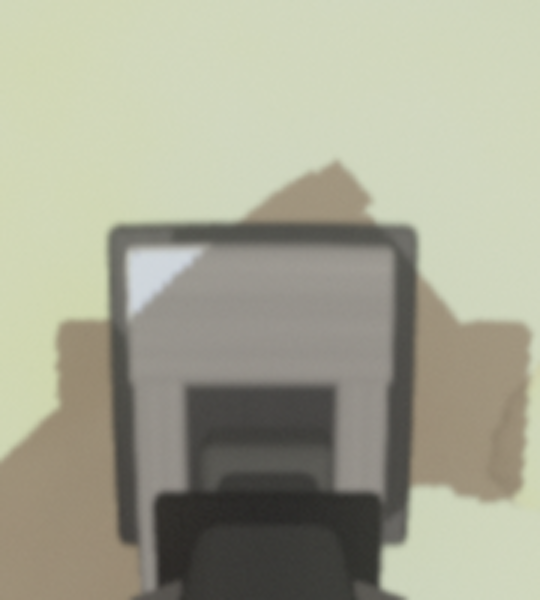

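Call:
{"fn": "step_arm", "kwargs": {
  "increments": [
    {"translation":[0.022,-0.002,0],"angular":[0,0,0]},
    {"translation":[0,0,0.01],"angular":[0,0,0]},
    {"translation":[0,0,0.012],"angular":[0,0,0]},
    {"translation":[0,0,0],"angular":[0,0,0]}
  ]
}}

```text
clock: 31.9
position: [0.4733, -0.3376, 0.1311]
orientation: [[0.971, 0.239, 0.004], [0.239, -0.971, 0.001], [0.004, -0.0, -1.0]]
force: [0.1, -0.5, -2.1]
opening: 0.0338
```

Call:
{"fn": "step_arm", "kwargs": {
  "increments": [
    {"translation":[-0.003,0.003,0.008],"angular":[0,0,0]},
    {"translation":[0,0,0.006],"angular":[0,0,0]},
    {"translation":[0,0,0],"angular":[0,0,0]}
  ]
}}

```text
clock: 32.28
position: [0.4715, -0.3402, 0.1238]
orientation: [[0.971, 0.238, 0.004], [0.238, -0.971, 0.001], [0.004, -0.0, -1.0]]
force: [-0.2, -0.1, -1.0]
opening: 0.0341
```

Run:
```python
from h import *
st()
im=snap('wrist','w28'); cv2.imwrite('pics/c31.png',cv2.resize(im[90:290,160:340],(540,600),interpolation=cv2.INTER_CUBIC))
im=snap('side','s28'); cv2.imwrite('pics/c32.png',cv2.resize(im[140:230,240:340],(667,600),interpolation=cv2.INTER_CUBIC))
```

```text
t 32.27 p [ 0.4715 -0.3402  0.1238] F [-0.2 -0.1 -1. ] open 0.0341
[[ 0.971  0.238  0.004]
 [ 0.238 -0.971  0.001]
 [ 0.004 -0.    -1.   ]]
q [ 0.37  0.36  0.18  1.91 -0.09  0.87 -0.74]
```

View pics/c31.png

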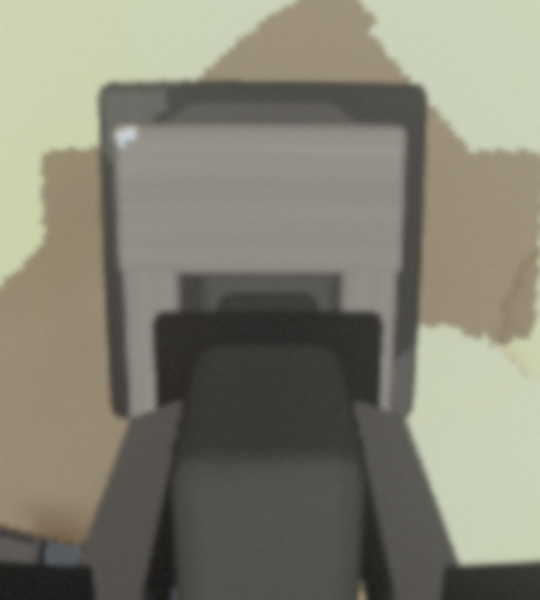

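View pics/c32.png

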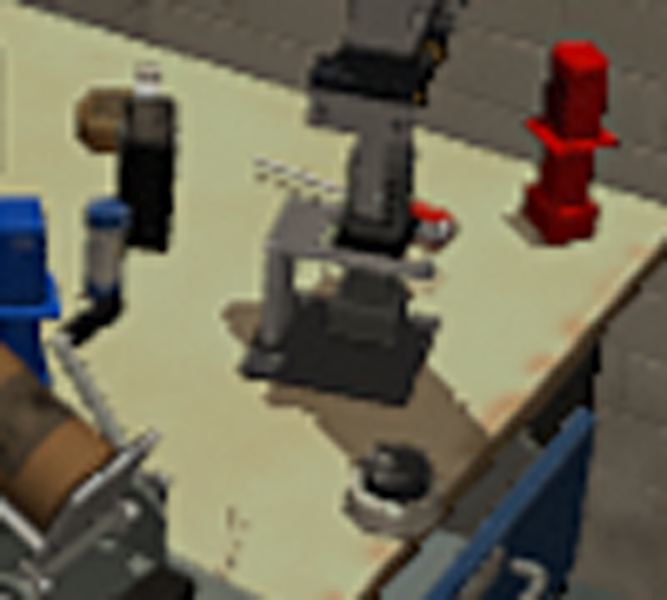

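Call:
{"fn": "step_arm", "kwargs": {
  "increments": [
    {"translation":[0,0,0.003],"angular":[0,0,0]},
    {"translation":[0,0,0],"angular":[0,0,0]}
  ]
}}

```text
clock: 32.62
position: [0.4718, -0.3401, 0.1242]
orientation: [[0.971, 0.238, 0.005], [0.238, -0.971, 0.001], [0.005, 0.0, -1.0]]
force: [-0.0, -0.2, -1.5]
opening: 0.0338
```

Call:
{"fn": "step_arm", "kwargs": {
  "increments": [
    {"translation":[0,0,0],"angular":[0,0,0]},
    {"translation":[0,0,0],"angular":[0,0,0]},
    {"translation":[0,0,0],"angular":[0,0,0]},
    {"translation":[0,0,0],"angular":[0,0,0]}
  ],
  "fingers": 60
}}

```text
clock: 33.12
position: [0.4721, -0.3402, 0.1242]
orientation: [[0.971, 0.238, 0.006], [0.238, -0.971, 0.001], [0.006, 0.001, -1.0]]
force: [-0.2, -0.2, -0.3]
opening: 0.0696
```

Call:
{"fn": "step_arm", "kwargs": {
  "increments": [
    {"translation":[0,0,-0.03],"angular":[0,0,0]},
    {"translation":[0,0,-0.06],"angular":[0,0,0]},
    {"translation":[0,0,-0.1],"angular":[0,0,0]},
    {"translation":[0,0,-0.1],"angular":[0,0,0]},
    {"translation":[-0.04,0,-0.05],"angular":[0,0,0]},
    {"translation":[0,0,0],"angular":[0,0,0]}
  ]
}}

```text
clock: 33.88
position: [0.451, -0.3455, 0.3046]
orientation: [[0.971, 0.238, 0.008], [0.238, -0.971, -0.001], [0.007, 0.003, -1.0]]
force: [-0.3, 0.7, -0.8]
opening: 0.0718
```

Run:
```python
from h import *
st()
i=camera_info('wrist')
im=snap('wrist','w29'); print(w2px('wrist',(.4715,-.34,.1),i))
cv2.imwrite('pics/c33.png',cv2.resize(im[100:250,160:340],(720,600),interpolation=cv2.INTER_CUBIC))
im=snap('side','s29'); cv2.imwrite('pics/c34.png',cv2.resize(im[140:270,190:340],(692,600),interpolation=cv2.INTER_CUBIC))
```

```text
t 33.88 p [ 0.451  -0.3455  0.3046] F [-0.3  0.7 -0.8] open 0.0718
[[ 0.971  0.238  0.008]
 [ 0.238 -0.971 -0.001]
 [ 0.007  0.003 -1.   ]]
q [ 0.36  0.17  0.21  1.74 -0.04  1.23 -0.75]
[248.11507476 155.6524144 ]
```

View pics/c33.png

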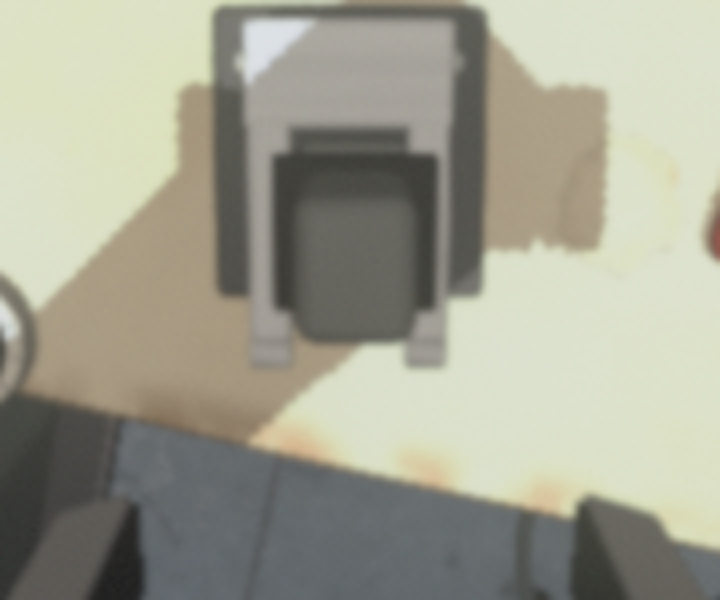

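View pics/c34.png

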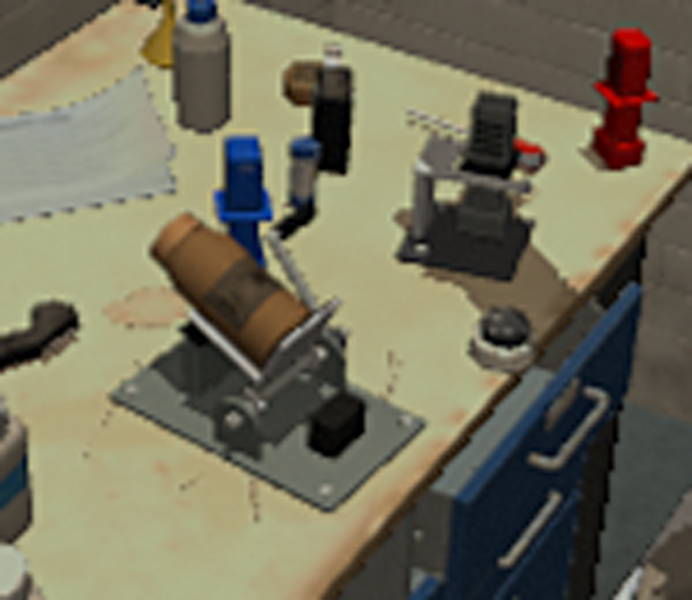

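Run:
```python
from h import *
s=manip.get_state(); print(s['clock'],np.round(s['force'],1),np.abs(s['joint_velocities']).max())
print(job_done())
```

```text
33.975 [0.  0.3 0.2] 0.02735860379928518
the job is handed in; nothing more can be done
None
```

I finished all the steps and handed the job in at 34 s of the 72 s allowed. No verdict is reported, so the results below are my own measurements.

- **Bottle:** I picked it up by the cap and turned it about 36° so the label faced the open front. It stood in the upright cradle within about 2 mm of centre, and I released it there.
- **Cradle:** I lowered it by the side lever in small steps until it met the rear stop, where the reaction was about 30 N in x and 26 N in z. After release, the view from above fits a fully lowered cradle, with the printing on the label centred on top.
- **Scan:** I held the scanner still for about 2.6 s. By calculation the window was about 79 mm from the label, the aim within about 2 mm and the tilt about 0.3° off square. The side view agreed to about 4–5 mm.
- **Scanner return:** I hung it back at the height it started from. The last pictures show it upright and centred in the fork, the bottle lying in the lowered cradle, and the gripper clear of everything.

**Disagreements:**
- The top and wrist cameras differed by 3–4 mm in position. I used the wrist camera for aiming.
- The edges of the label and its printing gave its direction about 5° apart. That is within tolerance.

**Not checked:** I saw no sign that the other things on the bench had moved, but I did not measure each one at the end. I also had no direct confirmation that the scanner read the label.

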